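Fit the cells, fill the tray and start the light-curing unit

TASK

Get the light-curing unit running: fit the three battery cells in its three bays, each with its flat end pressed back against the coil spring and its nub end then dropped in so that the nub presses on the brass terminal and the cell lies flat, and put every resin puck on the bench into a tray well of its own, right down in it. Only when all the cells and pucks are in, push the tray fully home under the hood, and last slide the switch on the hood fully on, away from the robot. Leave the other things on the bench where they are.

Things in the scene. Friction and masses are not known exactly. Their poses are not given: they have to be found in the camera images.
- cell1_center (a point): Centre of a battery cell: pale eight-sided bar, 26 mm across flats, 65 mm long with the steel nub (10 mm wide, 3 mm long) of its + end; the - end is flat with a bare steel disc. Lies on a flat, centre 13 mm above the bench, pointing anyhow. The point is half-way along the 65 mm; x axis: along the cell to the nub (roll about x is free). About 90 g. Grip it across its middle.
- cell1_nub (a point): Tip of that cell's nub, 32.5 mm along +x from its centre.
- cell2_center (a point): Centre of a battery cell: pale eight-sided bar, 26 mm across flats, 65 mm long with the steel nub (10 mm wide, 3 mm long) of its + end; the - end is flat with a bare steel disc. Lies on a flat, centre 13 mm above the bench, pointing anyhow. The point is half-way along the 65 mm; x axis: along the cell to the nub (roll about x is free). About 90 g. Grip it across its middle.
- cell2_nub (a point): Tip of that cell's nub, 32.5 mm along +x from its centre.
- cell3_center (a point): Centre of a battery cell: pale eight-sided bar, 26 mm across flats, 65 mm long with the steel nub (10 mm wide, 3 mm long) of its + end; the - end is flat with a bare steel disc. Lies on a flat, centre 13 mm above the bench, pointing anyhow. The point is half-way along the 65 mm; x axis: along the cell to the nub (roll about x is free). About 90 g. Grip it across its middle.
- cell3_nub (a point): Tip of that cell's nub, 32.5 mm along +x from its centre.
- puck1_center (a point): Centre of an off-white resin puck: plain upright disc, 24 mm diameter, 18 mm high, 20 g, standing on the bench (centre 9 mm up). Two to four pucks are there; absent ones read None. z axis: along the disc's axis.
- puck2_center (a point): Centre of an off-white resin puck: plain upright disc, 24 mm diameter, 18 mm high, 20 g, standing on the bench (centre 9 mm up). Two to four pucks are there; absent ones read None. z axis: along the disc's axis.
- puck3_center (a point): Centre of an off-white resin puck: plain upright disc, 24 mm diameter, 18 mm high, 20 g, standing on the bench (centre 9 mm up). Two to four pucks are there; absent ones read None. z axis: along the disc's axis.
- puck4_center (a point): Centre of an off-white resin puck: plain upright disc, 24 mm diameter, 18 mm high, 20 g, standing on the bench (centre 9 mm up). Two to four pucks are there; absent ones read None. z axis: along the disc's axis.
- bay1 (a point): Battery bay in the fixed curing unit (low, white and aluminium): centre of a seated cell, 29 mm above the bench. x: from brass terminal to coil spring, roughly away from the robot; y left; z up. The cell rests on two floors 16 mm above the bench (x 19 to 32 mm either side), between cheeks 30 mm apart, 24 mm above the bench; between the floors it is open for fingers down to 4 mm, at its sides too.
- bay2 (a point): The next bay, the same, 60 mm to the right (-y). Spring plate at x = +26.5 mm at rest, 22 mm wide, 16 to 42 mm above the bench, pressed back up to 14 mm (450 N/m; 4 N seated, 7.5 N right back); wall behind it 46 mm high. Fixed terminal's inner face at x = -32.5 mm, 6 mm thick, 30 mm wide, top 30 mm above the bench. A cell is 6 mm too long for the free gap. Seated: nub on terminal, spring in 6 mm.
- bay3 (a point): The third bay, the same, 60 mm to the right of bay2.
- well1 (a point): Centre of the mouth of one of the four wells of the sliding tray: round, 29 mm wide, 7 mm deep, mouth 16 mm above the bench (a puck in it stands 11 mm proud, its centre 2 mm above this point). Axes as the bay's. Wells are 50 mm apart, two by two, and travel with the tray. A well takes one puck.
- well2 (a point): Centre of the mouth of one of the four wells of the sliding tray: round, 29 mm wide, 7 mm deep, mouth 16 mm above the bench (a puck in it stands 11 mm proud, its centre 2 mm above this point). Axes as the bay's. Wells are 50 mm apart, two by two, and travel with the tray. A well takes one puck.
- well3 (a point): Centre of the mouth of one of the four wells of the sliding tray: round, 29 mm wide, 7 mm deep, mouth 16 mm above the bench (a puck in it stands 11 mm proud, its centre 2 mm above this point). Axes as the bay's. Wells are 50 mm apart, two by two, and travel with the tray. A well takes one puck.
- well4 (a point): Centre of the mouth of one of the four wells of the sliding tray: round, 29 mm wide, 7 mm deep, mouth 16 mm above the bench (a puck in it stands 11 mm proud, its centre 2 mm above this point). Axes as the bay's. Wells are 50 mm apart, two by two, and travel with the tray. A well takes one puck.
- tray_handle (a point): Black handle block of the tray, on the side nearest the robot: 14 mm (x) by 30 mm (y), from 4 to 38 mm above the bench; the point is on its centre line, 28 mm above the bench. Axes as the bay's. Pinch it across y from above, or push its near face (x = -7 mm). It stands 12 mm off the tray's front rim plate (28 mm above the bench) on a low neck.
- tray (a joint): Travel of the tray (m) along the bay's +x: 0 right out toward the robot, 0.110 fully home under the lamp hood (a stop). Starts out, between 0 and 0.010; rubs with about 2.5 N and stays where left. When out, the wells are clear of the hood (white roof 48 mm above the bench, its near edge 30 mm beyond the middles of the far wells when right out); when home they are under it.
- switch_top (a point): Centre of the top of the black switch grip on the hood roof: a block 12 mm (x) by 20 mm (y) that stands 22 mm above the roof (48 to 70 mm above the bench). Axes as the bay's.
- switch (a joint): Slide switch (m): 0 off (nearest the robot), 0.030 fully on, pushed along +x away from the robot; rubs with 1.5 N and stays where it is left.
- carver1: A steel wax carver, thin, 156 mm long, 8 mm thick, lying between robot and unit. Bystander; origin under its middle.
- model: A plaster jaw model, 70 x 66 x 33 mm. Bystander; origin under its middle.
- waxblock: A green wax block, 50 x 30 x 16 mm. Bystander; origin under its middle.
Mind the look-alikes: they are no part of the job. What is shaped like the part that bears puck1_center but orange is not meant.

How it is judged:
By the outcome, as a careful person would: the job done as asked, in the order asked, and still so for the second after the job is handed in, with the robot touching nothing.
Of puck1, puck2, puck3, puck4 only 2 to 4 are there at a start; the rules pass over those that are not, and their reading is None.
At some moment in a run one of cell1, cell2, cell3, puck1, puck2, puck3, puck4 may be knocked a few centimetres aside while the robot is not near it.
Once in a run the grip may slacken for a moment while it holds something.
It also fails if it takes over 210 s, if anything falls off the work surface, if the arm or the gripper's body presses on something with over 40 N, if the wrist force passes 120 N, or if a joint passes its speed limit or range.

ROBOT

A 6-joint arm with a two-finger parallel gripper is mounted at the origin on the work surface. World frame = base frame: x ahead of the robot, y to its left, z up, the work surface at z = 0. Lengths are in m, angles in rad, forces in N, time in s.
With the tool pointing down it reaches from about 0.35 to 0.725 m from the base axis. Payload 4.3 kg.
Tool frame: the origin (TCP) lies midway between the tips of the shut fingers; the grasp point (between the pads) lies robot.pinch_z behind it (robot.pinch_z is the distance from the TCP to the grasp point, in m); z points along the fingers, y is the line along which they close (so a half turn about z gives the same grasp; the last joint's range is limited). The gripper opens to 85 mm and grips with 20 to 120 N. Pads are 22 mm wide; open, the fingers measure 114 mm over their backs; the gripper's body (76 mm by 85 mm) begins 54 mm behind the grasp point. The pads swing forward as they close: fully open they stand 13 mm farther back than shut.
Start: joints at [0.996, 0.377, 0.081, 1.274, 0, 1.46], TCP at [0.258, 0.514, 0.231] pointing down, gripper open.
Joint ranges: [-2.72, 2.72], [-0.84, 1.66], [-1.02, 1.22], [-1.77, 2.12], [-1.37, 1.28], [-3.14, 3.14]. Speed limits (rad/s): [2.57, 2.57, 3.14, 3.14, 3.14, 3.14].

INTERFACE

Orientations are given as a 3x3 rotation matrix whose columns are the frame's x, y, z axes.
In Python, from cell import robot gives the robot as it stands.
- The arm moves only by the shell command python3 -m crank 'ROWS'. ROWS is JSON, one flat list of numbers, 7 for each row, row after row: the gripper's target within -1 to 1 (shut at 1, half-way at 0, fully open at -1), then the shift along the tool's x, y, z in cm, then the turn, a rotation vector about the tool's x, y, z in degrees. A call has 1 to 8 rows; each row is the pose to reach, as a shift and turn from the pose commanded when the call began, along the tool's axes at that moment; what a row does not reach only later rows make up. A row lasts 1/8 s, in which the tool goes at most 62.5 mm and 10.7 degrees, less where a joint would pass 70% of its speed; a pose out of reach is approached as far as the arm can. A call with a gripper value outside its range is refused whole. The fingers move at their own pace and stop on an object; the grip force is fixed at half the most. Time passes only in rows, so rows that repeat a pose let the fingers close. It gives the time, the measured TCP pose, the force, the opening and the grip force at its end, in the units of the state.
- robot.sense(): the state, without advancing time (a new reading comes with each control period).
- robot.grab_frame(name): name is "scene" or "top" or "wrist"; returns a dict with "image" (400x640x3 uint8, red, green, blue), "fx", "fy", "cx", "cy" (pixels), "dist_coeffs" ([k1, k2, p1, p2, k3] as OpenCV has them; the pictures are not rectified), "world_to_cam" (4x4, takes a point from world to camera coordinates). Camera axes: x right, y down, z forward; pixel columns grow to the right and rows downward; lengths in m; the calibration is good to about 2 mm. A picture is of the moment at which its call begins. There is no depth.
- robot.job_done(): hands the job in; it is judged then, once.
The state is a dict: "clock": time; "joint_pos": joint angles; "joint_vel": joint speeds; "tau": joint torques, N m; "eef_pos": TCP position; "tool_rot": TCP orientation; "wrist_force": force on the tool from outside, world axes, zero at the start; "moment": the same for the moment, N m; "grip_width": opening from 0.0 (shut) to 1.0 (fully open); "gripper_force": force on a finger pad.
Only numpy, scipy, OpenCV 4.12 (cv2) and the standard library are available. Lean on these libraries where they do the work, as an engineer would, in place of code of your own. Each camera call takes 0.05 s, during which the arm holds its last target. There are 200 camera calls.

## Working session

There is one attempt and no reset: what is moved stays moved. The work goes in short steps, Python scripts to look and compute and a shell command to move; the robot and the scene stay as the last step left them, time stands still between calls to the robot, and variables do not carry over. Pictures are saved under pics/ and viewed, at most 14 in all, crops included, and the job is handed in when it is done.

```bash
ls; mkdir -p pics
python3 - <<'E'
from cell import robot
import cv2
print(robot.pinch_z); s=robot.sense(); print(s)
for n in("scene","top","wrist"):
    f=robot.grab_frame(n); cv2.imwrite(f"pics/{n}0.png",f["image"][:,:,::-1]); print(n,f["fx"],f["fy"],f["cx"],f["cy"],f["dist_coeffs"],f["world_to_cam"])
E
```

```text
pics
0.0187
{'clock': 0.0, 'joint_pos': array([ 9.95691075e-01,  3.78086367e-01,  7.96765453e-02,  1.27435522e+00,
       -2.83026682e-05,  1.46048313e+00]), 'joint_vel': array([ 0.00062663, -0.00032917,  0.0001945 , -0.00195605,  0.00107648,
        0.00156816]), 'tau': array([ 3.77374699e-04, -4.63608384e+01,  2.69872373e+01,  2.06952280e-02,
       -8.15137696e-05,  3.15523208e-08]), 'eef_pos': array([0.25740975, 0.51347837, 0.23036714]), 'tool_rot': array([[-8.93914708e-01,  4.48235874e-01, -1.04708065e-03],
       [ 4.48237057e-01,  8.93913173e-01, -1.66741351e-03],
       [ 1.88604633e-04, -1.95986581e-03, -9.99998062e-01]]), 'wrist_force': array([-0.43314751, -0.09183743, -0.17580929]), 'moment': array([ 0.02217767, -0.0245894 , -0.02951593]), 'gripper_force': 0.0, 'grip_width': 1.0040452762993823}
scene 425.3001267874729 425.3001267874729 325.2423254965323 205.07829538109448 [0.00303221 0.         0.         0.         0.        ] [[-0.89099825  0.45359255 -0.01938845  0.47125347]
 [ 0.31688064  0.59073536 -0.74203665 -0.10822504]
 [-0.32512886 -0.66729718 -0.67007887  1.31158267]
 [ 0.          0.          0.          1.        ]]
top 490.41821720478913 490.41821720478913 319.7533111652083 199.9315143191245 [0.0123655 0.        0.        0.        0.       ] [[ 0.02787562 -0.99944025  0.01849682 -0.02095935]
 [-0.98182084 -0.03085033 -0.18728612  0.5422765 ]
 [ 0.18775192 -0.01293985 -0.98213124  1.46558444]
 [ 0.          0.          0.          1.        ]]
wrist 322.4004700336413 322.4004700336413 322.46734667505973 200.71013262243736 [-0.06129713  0.          0.          0.          0.        ] [[ 0.44929014  0.89338316 -0.00221269 -0.57411234]
 [ 0.85073607 -0.42708381  0.3063455  -0.04106073]
 [ 0.27273891 -0.13952042 -0.95191782  0.38018051]
 [ 0.          0.          0.          1.        ]]
```

View pics/top0.png

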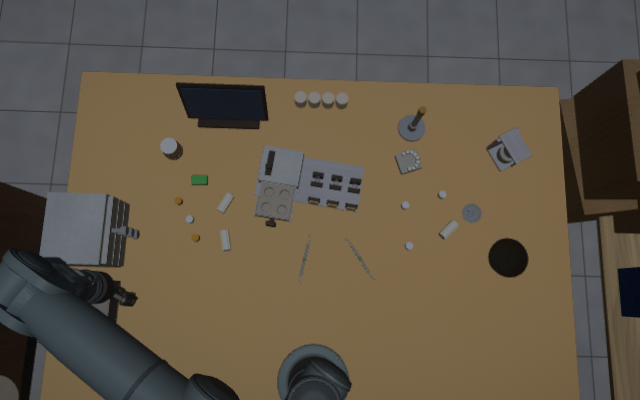

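View pics/scene0.png

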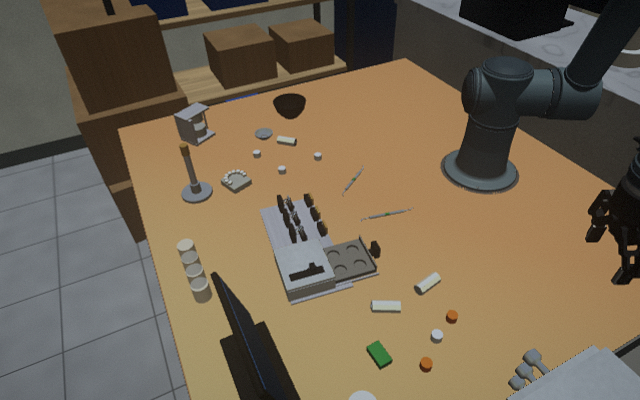

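The top view shows:
- **Cells:** (225,203), (225,240) and (449,229).
- **White pucks:** (190,219), (405,205), (409,246) and (442,195).
- **Look-alikes to leave alone:** orange discs at (179,201) and (195,238), white jars at (300–342,100), a white cup at (170,148) and a grey dish at (472,213).
- **Unit:** the tray is at (275,200) with its handle at (270,223), the bays are around (335,188), and the switch is at (270,160).

```bash
cat > h.py <<'E'
from cell import robot
import cv2, numpy as np, sys
def grab(n,name=None):
    f=robot.grab_frame(n)
    if name: cv2.imwrite(f"pics/{name}.png",f["image"][:,:,::-1])
    return f
def K(f): return np.array([[f["fx"],0,f["cx"]],[0,f["fy"],f["cy"]],[0,0,1.]])
def ray(f,uv,z):
    "pixels -> world points on plane at height z"
    uv=np.asarray(uv,float).reshape(-1,1,2)
    p=cv2.undistortPoints(uv,K(f),np.array(f["dist_coeffs"]))[:,0]
    T=np.array(f["world_to_cam"]);R=T[:3,:3];c=-R.T@T[:3,3]
    d=np.c_[p,np.ones(len(p))]@R
    return c+d*((z-c[2])/d[:,2])[:,None]
def proj(f,P):
    T=np.array(f["world_to_cam"]);r,_=cv2.Rodrigues(T[:3,:3])
    return cv2.projectPoints(np.asarray(P,float).reshape(-1,3),r,T[:3,3],K(f),np.array(f["dist_coeffs"]))[0][:,0]
def blobs(f,mask,amin=15,amax=1e9):
    n,l,s,c=cv2.connectedComponentsWithStats(mask.astype(np.uint8))
    return [(c[i],s[i],cv2.minAreaRect(np.argwhere(l==i)[:,::-1].astype(np.float32))) for i in range(1,n) if amin<=s[i,4]<=amax]
def plan(x,y,z,yaw):
    "yaw deg: world direction of tool y (mod 180); tool down. prints cm shifts, turn"
    s=robot.sense();R=s["tool_rot"];p=s["eef_pos"]
    best=None
    for k in(0,180):
        a=np.deg2rad(yaw+k);Y=np.array([np.cos(a),np.sin(a),0]);Z=np.array([0,0,-1.]);X=np.cross(Y,Z)
        r=cv2.Rodrigues(R.T@np.c_[X,Y,Z])[0][:,0]*57.2958
        if best is None or np.linalg.norm(r)<np.linalg.norm(best):best=r
        print("  opt turn",r.round(1),"j6->",(s["joint_pos"][5]).round(2))
    print("shift cm",(R.T@(np.array([x,y,z])-p)*100).round(2),"turn",best.round(1),"fw",s["wrist_force"].round(1),"t",round(s["clock"],1))
if __name__=="__main__": plan(*map(float,sys.argv[1:5]))
E
python3 - <<'E'
from h import *
f=grab("top")
h=cv2.cvtColor(f["image"],cv2.COLOR_RGB2HSV)
m=(h[...,1]<60)&(h[...,2]>150); m[:,:130]=0;m[:,480:]=0
for c,s,r in blobs(f,m,10,1500):
    z=.026 if s[4]>90 else .018
    print(c.round(1),s[4],np.round(r[1],1),round(r[2]),ray(f,[c],z)[0].round(4))
print("handle,tray",ray(f,[[270,223],[275,200],[270,160],[335,188]],[.038,.016,.07,.03][0]).round(3))
print(ray(f,[[345,245]],0)[0], "carvers",ray(f,[[345,238],[374,279],[310,235],[300,282]],0).round(3).tolist())
E
```

```text
handle,tray [[ 0.468  0.146  0.038]
 [ 0.541  0.134  0.038]
 [ 0.669  0.156  0.038]
 [ 0.585 -0.052  0.038]]
[ 0.41063214 -0.08902807  0.        ] carvers [[0.433, -0.089, 0.0], [0.308, -0.181, 0.0], [0.439, 0.022, 0.0], [0.292, 0.048, 0.0]]
```

Run:
```python
import cv2
a=cv2.imread("pics/top0.png")[140:260,150:480]
cv2.imwrite("pics/topcrop.png",cv2.resize(a,(792,288),interpolation=cv2.INTER_CUBIC))
```

```text
(no output)
```

View pics/topcrop.png

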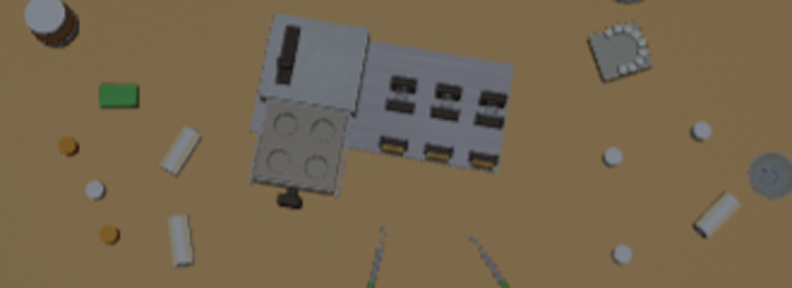

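The crop shows three pale cells at (181,150), (180,240) and (717,213). The four white pucks are at (95,190), (613,157), (701,130) and (622,254), and the orange decoys are at (67,146) and (109,234). The springs are on the far side and the brass terminals on the near side.

Run:
```python
from h import *
f=grab("top")
h=cv2.cvtColor(f["image"],cv2.COLOR_RGB2HSV)
for p in [(225,203),(190,219),(250,230),(300,170),(275,200),(449,229)]: print(p,h[p[1],p[0]])
m=(h[...,1]<75)&(h[...,2]>125); m[:,:130]=0;m[:,480:]=0;m[:130]=0;m[280:]=0
for c,s,r in blobs(f,m,10,2500):
    z=.026 if s[4]>90 else .018
    print(c.round(1),s[4],np.round(r[1],1),round(r[2]),ray(f,[c],z)[0].round(4))
```

```text
(225, 203) [103  14 132]
(190, 219) [111  24 140]
(250, 230) [ 18 102 125]
(300, 170) [75  6 89]
(275, 200) [ 23  10 101]
(449, 229) [109  26 140]
[168.1 145.1] 190 [14. 15.] 90 [0.7103 0.4836 0.026 ]
[442.5 193.7] 34 [7.1 4.9] 45 [ 0.5814 -0.3954  0.018 ]
[224.5 201.8] 112 [ 7.1 18.9] 32 [0.532  0.2927 0.026 ]
[405.7 204.2] 40 [6. 7.] 90 [ 0.5438 -0.2778  0.018 ]
[188.8 218.5] 34 [5. 6.] 90 [0.4772 0.4016 0.018 ]
[449.6 228.4] 96 [ 6.3 18.4] 43 [ 0.4699 -0.4132  0.026 ]
[224.5 239.1] 126 [19.   8.1] 82 [0.4153 0.2854 0.026 ]
[409.2 245.1] 39 [6. 6.] 90 [ 0.4146 -0.2879  0.018 ]
```

```bash
python3 h.py .42 .22 .32 82
python3 - <<'E'
from h import *
f=grab("wrist");s=robot.sense()
T=f["world_to_cam"];c=-T[:3,:3].T@T[:3,3]
print("cam in tool",s["tool_rot"].T@(c-s["eef_pos"]),"\n",T[:3,:3]@s["tool_rot"])
E
```

```text
opt turn [ -0.   -0.  -18.6] j6-> 1.46
  opt turn [-0.000e+00  1.000e-01  1.614e+02] j6-> 1.46
shift cm [-27.69 -18.99  -8.9 ] turn [ -0.   -0.  -18.6] fw [ 0.3 -0.4 -0.5] t 0.2
cam in tool [ 0.0766815   0.00030408 -0.14262463] 
 [[-1.13115646e-03  9.99999159e-01  6.34860007e-04]
 [-9.51867181e-01 -8.82120809e-04 -3.06509529e-01]
 [-3.06508711e-01 -9.51012638e-04  9.51867378e-01]]
```

```bash
python3 -m crank '[-1,-4,-3,-9,0,0,-4, -1,-10,-7,-9,0,0,-10, -1,-16,-11,-9,0,0,-18.6, -1,-22,-15,-9,0,0,-18.6, -1,-27.7,-19,-9,0,0,-18.6, -1,-27.7,-19,-9,0,0,-18.6, -1,-27.7,-19,-9,0,0,-18.6]'
python3 - <<'E'
from h import *
f=grab("wrist","w1")
h=cv2.cvtColor(f["image"],cv2.COLOR_RGB2HSV)
print(robot.sense()["eef_pos"],robot.sense()["joint_pos"])
E
```

```text
clock: 1.18
eef_pos: [0.4219, 0.2168, 0.3214]
tool_rot: [[-0.989, 0.147, 0.001], [0.147, 0.989, -0.001], [-0.001, -0.0, -1.0]]
wrist_force: [-0.3, 0.1, -0.1]
grip_width: 1.002
gripper_force: 0.0
[0.42089533 0.21856242 0.32133724] [3.44763679e-01 1.61522688e-01 2.29224739e-02 1.43212545e+00
 4.80836696e-04 4.89210598e-01]
```

View pics/w1.png

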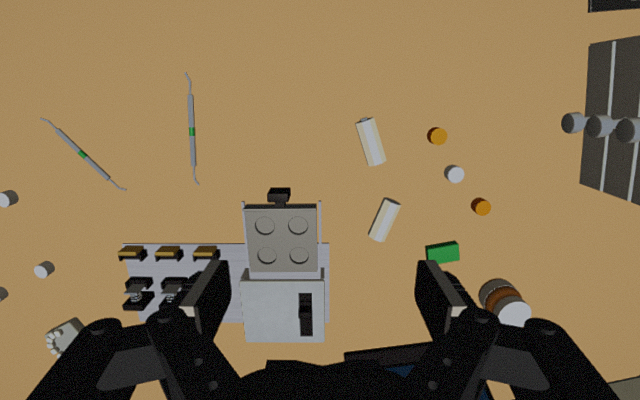

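The wrist view shows the tray wells at (265,226), (298,225), (266,255) and (298,254), with the handle at (279,195). The left cells are at (370,141) and (384,219), and the left puck is at (455,174). Next is a closer look over the unit.

```bash
python3 h.py .53 .03 .2 82
python3 - <<'E'
from h import *
f=grab("wrist")
h=cv2.cvtColor(cv2.GaussianBlur(f["image"],(3,3),0),cv2.COLOR_RGB2HSV)
m=(h[...,1]<60)&(h[...,2]>140)
for c,s,r in blobs(f,m,40,3000):
    z=.026 if s[4]>300 else .018
    print(c.round(1),s[4],np.round(r[1],1),round(r[2]),ray(f,[c],z)[0].round(4), h[int(c[1]),int(c[0])])
for i in range(3):
    grab("scene"); print(robot.sense()["eef_pos"].round(5))
E
```

```text
opt turn [ 0.  -0.  -0.3] j6-> 0.49
  opt turn [ -0.   -0.  179.7] j6-> 0.49
shift cm [-13.51 -17.09  12.12] turn [ 0.  -0.  -0.3] fw [ 0.4  0.1 -0. ] t 1.2
[609.6  79.5] 136 [ 2.1 71.2] 4 [0.371  0.6252 0.018 ] [ 50  10 152]
[638.3 108.6] 52 [24.  2.] 90 [0.4157 0.6749 0.018 ] [ 68   7 152]
[369.4 143.5] 840 [46.1 19. ] 73 [0.4132 0.2835 0.026 ] [109  11 179]
[601.9 165.1] 95 [ 1.9 54.4] 6 [0.4923 0.6251 0.018 ] [ 45  12 133]
[630.6 173.3] 131 [ 2.5 57.7] 8 [0.5115 0.6749 0.018 ] [ 60   7 149]
[454.4 176.2] 213 [16. 15.] 90 [0.4779 0.4009 0.018 ] [107  10 178]
[  2.9 201.1] 88 [13.  7.] 90 [ 0.4152 -0.2859  0.018 ] [105  12 177]
[382.4 222.2] 655 [16.3 42.3] 25 [0.5298 0.2908 0.026 ] [107  13 180]
[161.2 272.5] 1847 [58.  92.5] 48 [ 0.5649 -0.0588  0.026 ] [113  13 159]
[ 38.2 271.9] 128 [14.8  9.9] 45 [ 0.5416 -0.2785  0.018 ] [107  10 177]
[514.  314.2] 551 [30.8 22.4] 11 [0.7275 0.4961 0.026 ] [107  10 177]
[188.4 310.5] 75 [ 8. 12.] 90 [ 0.6448 -0.0406  0.018 ] [ 20  23 168]
[456.5 310.5] 76 [ 8. 12.] 90 [0.7097 0.4016 0.018 ] [ 24  21 167]
[ 59.3 339.2] 445 [25.1 33.4] 36 [ 0.6725 -0.2916  0.026 ] [ 50   5 143]
[0.41985 0.22046 0.32129]
[0.41964 0.22092 0.32129]
[0.41955 0.22118 0.32129]
```

```bash
python3 -m crank '[-1,-4,-5,4,0,0,0, -1,-8,-10,8,0,0,0, -1,-12,-15,11,0,0,0, -1,-13.5,-17.1,12.1,0,0,0, -1,-13.5,-17.1,12.1,0,0,0, -1,-13.5,-17.1,12.1,0,0,0]'
python3 - <<'E'
from h import *
f=grab("wrist","w2")
print(robot.sense()["eef_pos"],robot.sense()["joint_pos"])
E
```

```text
clock: 2.17
eef_pos: [0.5296, 0.0333, 0.2004]
tool_rot: [[-0.99, 0.138, -0.001], [0.138, 0.99, 0.001], [0.001, 0.001, -1.0]]
wrist_force: [-0.4, 0.0, -0.5]
grip_width: 1.001
gripper_force: 0.0
[0.52975411 0.03356927 0.20086215] [-5.65848590e-02  2.97702528e-01 -1.11836105e-01  1.16095283e+00
  5.65199445e-04  8.11062206e-02]
```

View pics/w2.png

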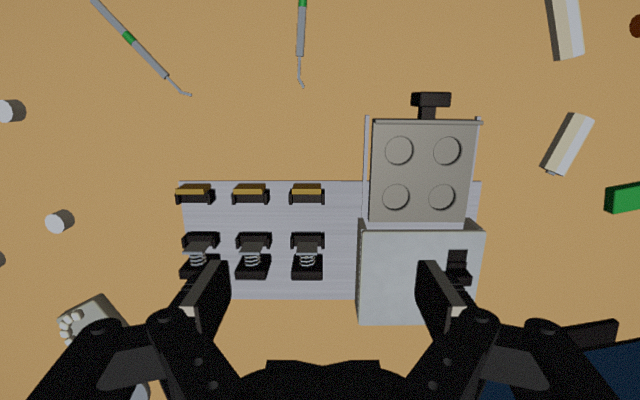

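Run:
```python
import cv2
a=cv2.imread("pics/w2.png")[80:290,165:490]
a=cv2.convertScaleAbs(a,alpha=1.5,beta=10)
cv2.imwrite("pics/w2c.png",cv2.resize(a,(800,517),interpolation=cv2.INTER_CUBIC))
```

```text
(no output)
```

View pics/w2c.png

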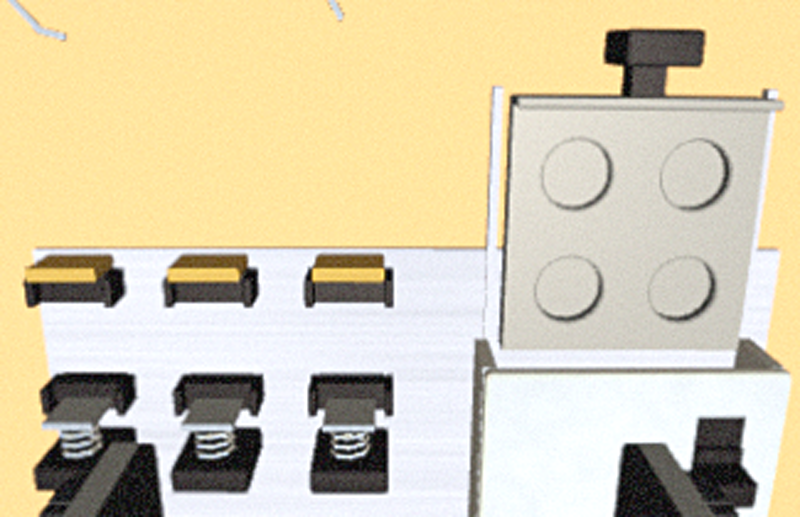

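The crop shows brass terminals at about (347,272), (207,270) and (68,270), with spring plates at (350,412), (212,412) and (75,412). The wells are at (577,173), (695,174), (569,288) and (682,288). The handle top is at (655,45) and the switch grip near (722,470).

```bash
cat > unit.py <<'E'
from h import *
f=grab("wrist","u")
im=f["image"]
h=cv2.cvtColor(cv2.GaussianBlur(im,(3,3),0),cv2.COLOR_RGB2HSV)
hue,sat,val=h[...,0].astype(int),h[...,1],h[...,2]
m=(sat>120)&(hue>17)&(hue<30)&(val>80)
for c,s,r in blobs(f,m,60,900):
    x0,y0,w,hh,a=s
    cols=range(x0+5,x0+w-5)
    sub=m[y0:y0+hh+1]
    bot=np.array([(u,y0+np.nonzero(sub[:,u])[0].max()+.5) for u in cols])
    P=ray(f,bot,.030); mid=ray(f,[[x0+w/2-.5,bot[:,1].mean()]],.030)[0]
    print("brass",s,"inner-face mid",mid.round(4),"edge dir",np.degrees(np.arctan2(*np.polyfit(P[:,1],P[:,0],1)[:1],1)).round(2))
g=cv2.GaussianBlur(cv2.cvtColor(im,cv2.COLOR_RGB2GRAY),(5,5),0)
c=cv2.HoughCircles(g,cv2.HOUGH_GRADIENT,1.2,35,param1=60,param2=14,minRadius=10,maxRadius=19)
if c is not None:
    for u,v,r in c[0]:
        hs=h[int(v),int(u)]
        if hs[1]<60: print("circ",u,v,r,ray(f,[[u,v]],.016)[0].round(4),hs)
E
python3 unit.py; python3 h.py .56 -.02 .2 82
```

```text
brass [174 187  30   7 203] inner-face mid [ 0.5271 -0.1052  0.03  ] edge dir 8.03
brass [233 187  29   8 200] inner-face mid [ 0.5357 -0.0452  0.03  ] edge dir 6.61
brass [291 187  30   8 206] inner-face mid [0.5439 0.0138 0.03  ] edge dir 6.33
circ 395.40002 196.20001 14.200001 [0.5641 0.1069 0.016 ] [ 23  17 138]
circ 399.00003 149.40001 15.52 [0.5146 0.1142 0.016 ] [ 21  18 144]
circ 439.80002 195.00002 15.52 [0.5693 0.1545 0.016 ] [ 22  21 134]
circ 445.80002 149.40001 15.16 [0.521  0.1622 0.016 ] [ 23  17 137]
circ 88.200005 318.6 18.28 [ 0.6733 -0.2883  0.016 ] [ 48   8 150]
circ 195.00002 252.6 12.76 [ 0.5997 -0.1233  0.016 ] [107  26 137]
circ 250.20001 196.20001 18.28 [ 0.5426 -0.0464  0.016 ] [10 36 43]
circ 57.000004 219.00002 12.88 [ 0.5381 -0.2737  0.016 ] [109  11 184]
circ 306.6 245.40001 14.200001 [0.6079 0.0043 0.016 ] [20 27 57]
circ 247.8 240.6 13.0 [ 0.5931 -0.0599  0.016 ] [15 38 40]
circ 162.6 328.2 18.28 [ 0.6977 -0.1938  0.016 ] [ 0  0 11]
circ 304.2 197.40001 16.960001 [0.5519 0.0105 0.016 ] [ 9 36 49]
circ 12.6 111.00001 12.64 [ 0.4155 -0.2788  0.016 ] [120   2 135]
circ 190.20001 197.40001 15.639999 [ 0.5349 -0.1111  0.016 ] [ 0 33 39]
  opt turn [0.  0.1 0.1] j6-> 0.08
  opt turn [-1.000e-01  0.000e+00 -1.799e+02] j6-> 0.08
shift cm [-3.71 -4.9   0.12] turn [0.  0.1 0.1] fw [-0.1 -0.2  0.2] t 2.3
```

```bash
python3 h.py .54 .30 .14 82; python3 h.py .55 -.35 .14 82
```

```text
opt turn [0.  0.1 0.1] j6-> 0.08
  opt turn [-1.000e-01  0.000e+00 -1.799e+02] j6-> 0.08
shift cm [ 2.66 26.52  6.13] turn [0.  0.1 0.1] fw [-0.1 -0.2  0.2] t 2.3
  opt turn [0.  0.1 0.1] j6-> 0.08
  opt turn [-1.000e-01  0.000e+00 -1.799e+02] j6-> 0.08
shift cm [ -7.24 -37.73   6.11] turn [0.  0.1 0.1] fw [-0.1 -0.2  0.2] t 2.3
```

```bash
cat > parts.py <<'E'
from h import *
def parts(name,crops=True):
    f=grab("wrist",name); im=f["image"]
    h=cv2.cvtColor(cv2.GaussianBlur(im,(3,3),0),cv2.COLOR_RGB2HSV)
    m=(h[...,1]<60)&(h[...,2]>85); tiles=[]
    for c,s,r in blobs(f,m,150,6000):
        L,W=max(r[1]),min(r[1])
        if s[0]==0 or s[1]==0: edge="EDGE"
        else: edge=""
        P0=ray(f,[r[0]],.013)[0]
        if np.hypot(*P0[:2])>.8: continue
        box=cv2.boxPoints(r)
        if L/W>1.5:
            if np.linalg.norm(box[0]-box[1])<np.linalg.norm(box[1]-box[2]): ends=[(box[0]+box[1])/2,(box[2]+box[3])/2]
            else: ends=[(box[1]+box[2])/2,(box[3]+box[0])/2]
            E=ray(f,ends,.013); d=E[1]-E[0]
            print("CELL?",edge,np.round(r[0],1),s[4],"len",np.linalg.norm(d).round(4),"mid",E.mean(0).round(4),"axis deg",np.degrees(np.arctan2(d[1],d[0])).round(1),"ends px",np.round(ends).tolist())
            x,y=map(int,r[0]); t=im[max(0,y-55):y+55,max(0,x-55):x+55,::-1]
            tiles.append(cv2.resize(t,(390,390),interpolation=cv2.INTER_CUBIC))
        else:
            print("blob",edge,np.round(r[0],1),s[4],np.round(r[1],1),"z.009",ray(f,[r[0]],.009)[0].round(4),h[int(c[1]),int(c[0])])
    if tiles and crops: cv2.imwrite(f"pics/{name}_t.png",np.hstack(tiles[:2]))
    s=robot.sense();print(s["eef_pos"].round(4),s["clock"])
if __name__=="__main__": parts(sys.argv[1])
E
python3 -m crank '[-1,0.5,5,1,0,0,0, -1,1,10,2,0,0,0, -1,2,16,4,0,0,0, -1,2.7,22,6,0,0,0, -1,2.7,26.5,6.1,0,0,0, -1,2.7,26.5,6.1,0,0,0, -1,2.7,26.5,6.1,0,0,0, -1,2.7,26.5,6.1,0,0,0]'; python3 parts.py pL
```

```text
clock: 3.28
eef_pos: [0.5402, 0.2973, 0.14]
tool_rot: [[-0.99, 0.14, 0.001], [0.14, 0.99, 0.0], [-0.001, 0.0, -1.0]]
wrist_force: [-0.3, -0.5, 0.2]
grip_width: 1.002
gripper_force: 0.0
CELL? EDGE [283.1  34.7] 2714 len 0.0611 mid [0.4145 0.2846 0.013 ] axis deg 11.0 ends px [[269.0, -6.0], [297.0, 75.0]]
blob  [440.  98.] 761 [29.7 31.1] z.009 [0.4776 0.4032 0.009 ] [109  11 181]
CELL?  [315.5 182.9] 2230 len 0.0674 mid [0.5344 0.2912 0.013 ] axis deg -28.9 ends px [[329.0, 148.0], [302.0, 218.0]]
CELL?  [222.1 250.2] 1874 len 0.2145 mid [0.5974 0.1937 0.013 ] axis deg -7.2 ends px [[209.0, 149.0], [235.0, 352.0]]
[0.5403 0.2971 0.14  ] 3.325
```

View pics/pL_t.png

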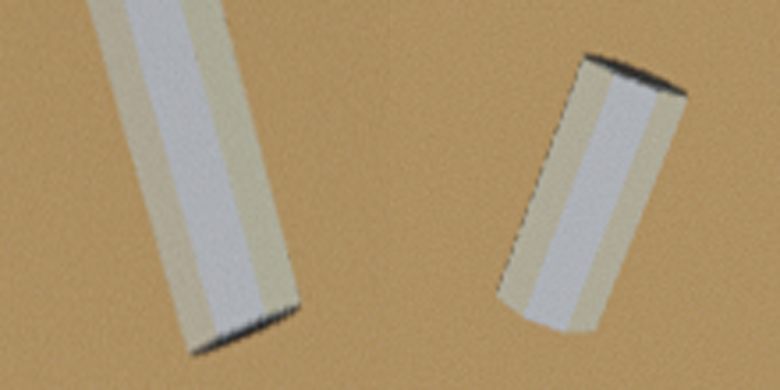

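In the crop, each cell shows a plain dark flat end. On the first cell it is the end away from the robot, at (245,330), so its nub points toward the robot. On the second it is the end nearest the robot, at (635,75), so its nub points away. I'll take the first cell (A) now.

```bash
python3 h.py .4145 .285 .004 101
```

```text
opt turn [  0.    0.  -19.1] j6-> 0.54
  opt turn [  0.   -0.  160.9] j6-> 0.54
shift cm [12.29 -2.97 13.59] turn [  0.    0.  -19.1] fw [-0.3 -1.4 -0. ] t 3.3
```

```bash
python3 -m crank '[-1,4,-1,1,0,0,-9, -1,9,-2,3,0,0,-19, -1,12.3,-3,5,0,0,-19, -1,12.3,-3,9,0,0,-19, -1,12.3,-3,12,0,0,-19, -1,12.3,-3,13.6,0,0,-19, -1,12.3,-3,13.6,0,0,-19]'; python3 -m crank '[1,0,0,0,0,0,0, 1,0,0,0,0,0,0, 1,0,0,0,0,0,0, 1,0,0,0,0,0,0, 1,0,0,0,0,0,0, 1,0,0,0,0,0,0]'; python3 h.py .5761 .0093 .12 82
```

```text
clock: 4.2
eef_pos: [0.4133, 0.2841, 0.0026]
tool_rot: [[-0.982, -0.189, -0.002], [-0.189, 0.982, -0.001], [0.002, -0.001, -1.0]]
wrist_force: [1.3, -0.5, 0.5]
grip_width: 0.999
gripper_force: 0.0
clock: 4.95
eef_pos: [0.415, 0.2859, 0.0042]
tool_rot: [[-0.982, -0.19, 0.002], [-0.19, 0.982, 0.001], [-0.002, 0.0, -1.0]]
wrist_force: [-1.0, -0.4, 5.2]
grip_width: 0.287
gripper_force: 59.5
  opt turn [ 0.   0.1 19. ] j6-> 0.29
  opt turn [-1.00e-01  1.00e-01 -1.61e+02] j6-> 0.29
shift cm [-10.57 -30.22 -11.58] turn [ 0.   0.1 19. ] fw [-1.  -0.4  5.2] t 5.0
```

```bash
python3 -m crank '[1,0,0,-4,0,0,0, 1,0,0,-9,0,0,0, 1,-2,-6,-11.6,0,0,5, 1,-4,-12,-11.6,0,0,11, 1,-6,-18,-11.6,0,0,19, 1,-8,-24,-11.6,0,0,19, 1,-10.6,-30.2,-11.6,0,0,19, 1,-10.6,-30.2,-11.6,0,0,19]'; python3 -m crank '[1,0,0,0,0,0,0, 1,0,0,0,0,0,0]'
python3 - <<'E'
from h import *
f=grab("wrist","a1"); cv2.imwrite("pics/a1c.png",cv2.resize(f["image"][60:400,160:480,::-1],(565,600)))
E
python3 h.py .5672 .0106 .0365 82
```

```text
clock: 5.95
eef_pos: [0.5779, 0.0057, 0.1192]
tool_rot: [[-0.99, 0.144, 0.002], [0.144, 0.99, -0.001], [-0.002, -0.0, -1.0]]
wrist_force: [0.2, -0.1, -0.6]
grip_width: 0.286
gripper_force: 59.3
clock: 6.2
eef_pos: [0.5746, 0.0107, 0.119]
tool_rot: [[-0.99, 0.138, -0.002], [0.138, 0.99, 0.001], [0.002, 0.001, -1.0]]
wrist_force: [0.3, 0.0, -1.6]
grip_width: 0.285
gripper_force: 59.4
  opt turn [ 0.  -0.1  0.1] j6-> 0.05
  opt turn [ 1.000e-01  0.000e+00 -1.799e+02] j6-> 0.05
shift cm [ 0.72 -0.12  8.26] turn [ 0.  -0.1  0.1] fw [-0.   0.8 -0.1] t 6.2
```

View pics/a1c.png

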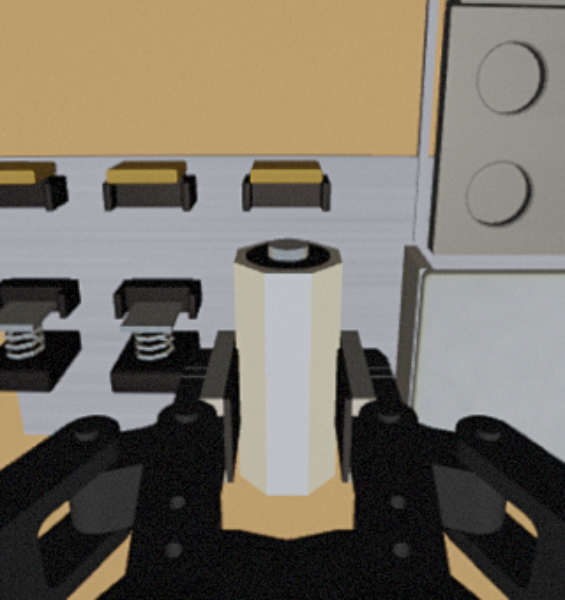

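The crop shows the cell held straight, with its nub toward the robot at (288,247).

```bash
cat > off.py <<'E'
from h import *
# pixel of the nub-tip top edge -> offset of cell centre along tool x, y (mm)
def off(u,v,dz=.014,f=None):
    f=f or grab("wrist"); s=robot.sense()
    P=ray(f,[[u,v]],s["eef_pos"][2]+dz)[0]
    print("nub in tool mm",((s["tool_rot"].T@(P-s["eef_pos"]))*1000).round(1),"(x should be 32.5)")
if __name__=="__main__": off(*map(float,sys.argv[1:3]))
E
python3 off.py 323 197; python3 h.py .5672 .0106 .0365 82
```

```text
nub in tool mm [ 37.   -0.1 -14. ] (x should be 32.5)
  opt turn [ 0.  -0.1  0.1] j6-> 0.05
  opt turn [ 1.000e-01  0.000e+00 -1.799e+02] j6-> 0.05
shift cm [ 0.74 -0.12  8.27] turn [ 0.  -0.1  0.1] fw [ 1.2  0.5 -0.2] t 6.3
```

```bash
python3 -m crank '[1,0.4,-0.1,4,0,0,0, 1,0.4,-0.1,7.5,0,0,0, 1,0.4,-0.1,8.25,0,0,0, 1,0.4,-0.1,8.25,0,0,0, 1,0,-0.1,8.25,0,0,0, 1,-0.5,-0.1,8.25,0,0,0, 1,-0.9,-0.1,8.25,0,0,0, 1,-0.9,-0.1,8.25,0,0,0]';  python3 h.py .5835 .0083 .020 82
```

```text
clock: 7.3
eef_pos: [0.5838, 0.0072, 0.0372]
tool_rot: [[-0.99, 0.14, -0.002], [0.14, 0.99, 0.001], [0.002, 0.0, -1.0]]
wrist_force: [-6.8, 1.2, 3.4]
grip_width: 0.289
gripper_force: 59.8
  opt turn [ 0.  -0.1 -0. ] j6-> 0.04
  opt turn [ -0.2  -0.  180. ] j6-> 0.04
shift cm [0.04 0.1  1.72] turn [ 0.  -0.1 -0. ] fw [-6.8  1.2  3.4] t 7.3
```

```bash
python3 -m crank '[1,0.15,0.1,0.4,0,0,0, 1,0.15,0.1,0.9,0,0,0, 1,0.15,0.1,1.3,0,0,0, 1,0.15,0.1,1.65,0,0,0, 1,0.15,0.1,1.65,0,0,0, 1,0.15,0.1,1.65,0,0,0]';  python3 - <<'E'
from h import *
f=grab("wrist","a2"); cv2.imwrite("pics/a2c.png",cv2.resize(f["image"][60:400,160:480,::-1],(565,600)))
E
```

```text
clock: 8.05
eef_pos: [0.5822, 0.0081, 0.0203]
tool_rot: [[-0.99, 0.14, -0.002], [0.14, 0.99, 0.0], [0.002, -0.0, -1.0]]
wrist_force: [-4.9, 1.1, 0.5]
grip_width: 0.283
gripper_force: 64.2
```

View pics/a2c.png

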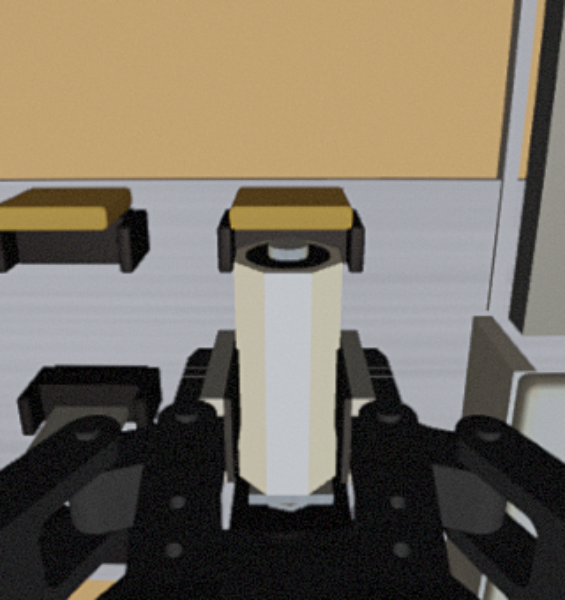

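The cell is down between the cheeks with the spring compressed behind it. Its nub at (290,252) sits just behind the brass terminal. I'll ease it forward and release with a partial opening.

```bash
python3 -m crank '[1,0.2,0,0.05,0,0,0, 1,0.35,0,0.05,0,0,0, 0.1,0.35,0,0.05,0,0,0, 0.1,0.35,0,0.05,0,0,0, 0.1,0.35,0,0.05,0,0,0, 0.1,0.35,0,-4,0,0,0, 0.1,0.35,0,-9,0,0,0, 0.1,0.35,0,-12,0,0,0]'; python3 -m crank '[-1,0,0,0,0,0,0, -1,0,0,0,0,0,0]'
python3 - <<'E'
from h import *
f=grab("wrist","a3")
E
python3 h.py .534 .291 .10 241
```

```text
clock: 9.1
eef_pos: [0.5813, 0.0084, 0.1432]
tool_rot: [[-0.99, 0.14, 0.004], [0.14, 0.99, -0.0], [-0.004, 0.0, -1.0]]
wrist_force: [0.3, -0.8, 0.2]
grip_width: 0.45
gripper_force: 0.0
clock: 9.35
eef_pos: [0.5794, 0.0087, 0.1395]
tool_rot: [[-0.99, 0.14, -0.001], [0.14, 0.99, 0.0], [0.001, 0.0, -1.0]]
wrist_force: [-0.4, -0.8, -1.4]
grip_width: 0.852
gripper_force: 0.0
  opt turn [   0.2   -0.  -159. ] j6-> 0.05
  opt turn [-0.  -0.1 21. ] j6-> 0.05
shift cm [ 8.38 27.33  3.91] turn [-0.  -0.1 21. ] fw [ 0.1  0.6 -0.2] t 9.4
```

Run:
```python
from h import *
a=cv2.imread("pics/a3.png")[80:300,150:470]
cv2.imwrite("pics/a3c.png",cv2.resize(a,(800,550),interpolation=cv2.INTER_CUBIC))
```

View pics/a3c.png

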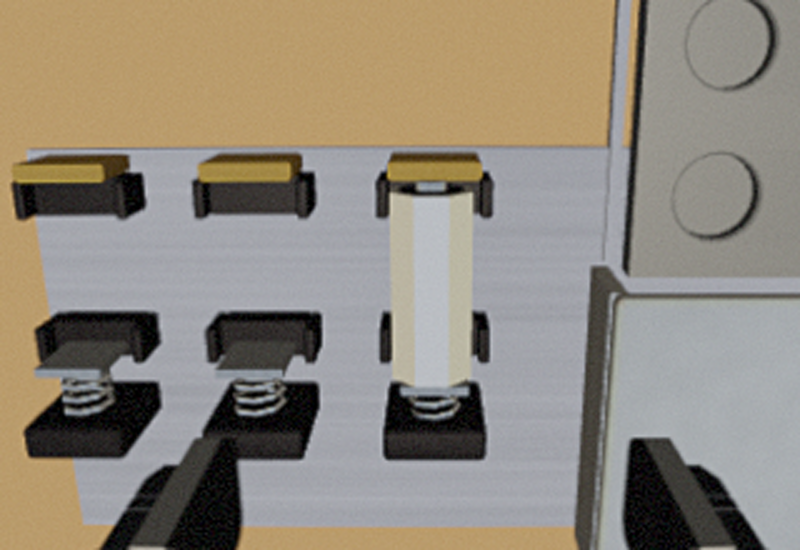

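Cell A is seated: nub on brass at (430,185), spring compressed at (435,400), lying flat. Next is cell B, gripped with a half turn so its nub ends up toward the robot.

```bash
python3 -m crank '[-0.3,1,4,0,0,0,-10, -0.3,2,8,0,0,0,-20, -0.3,4,13,0,0,0,-30, -0.3,6,18,0,0,0,-40, -0.3,7,23,0,0,0,-50, -0.3,8.4,27.2,0,0,0,-60, -0.3,8.4,27.2,0,0,0,-70, -0.3,8.4,27.2,0,0,0,-80]'; python3 -m crank '[-0.3,0,0,0,0,0,-10, -0.3,0,0,0,0,0,-20, -0.3,0,0,0,0,0,-30, -0.3,0,0,0,0,0,-40, -0.3,0,0,0,0,0,-50, -0.3,0,0,0,0,0,-60, -0.3,0,0,0,0,0,-70, -0.3,0,0,0,0,0,-79]'; python3 -m crank '[-0.3,0,0,0,0,0,0, -0.3,0,0,0,0,0,0]'; python3 h.py .533 .290 .004 241; python3 parts.py pB
```

```text
clock: 10.4
eef_pos: [0.5331, 0.2901, 0.1381]
tool_rot: [[-0.303, -0.953, -0.003], [-0.953, 0.303, -0.001], [0.002, 0.003, -1.0]]
wrist_force: [0.8, -0.3, -0.5]
grip_width: 0.648
gripper_force: 0.0
clock: 11.4
eef_pos: [0.5334, 0.2892, 0.1382]
tool_rot: [[0.877, -0.481, -0.003], [-0.481, -0.877, -0.001], [-0.002, 0.003, -1.0]]
wrist_force: [-0.1, 0.1, -0.3]
grip_width: 0.645
gripper_force: 0.0
clock: 11.65
eef_pos: [0.534, 0.2894, 0.1393]
tool_rot: [[0.873, -0.487, -0.002], [-0.487, -0.873, -0.001], [-0.001, 0.001, -1.0]]
wrist_force: [-0.7, -0.9, -0.1]
grip_width: 0.651
gripper_force: 0.0
  opt turn [ 0.1  0.1 -0.2] j6-> -2.24
  opt turn [ 1.000e-01 -1.000e-01  1.798e+02] j6-> -2.24
shift cm [-0.1  -0.02 13.53] turn [ 0.1  0.1 -0.2] fw [-0.7 -0.9 -0.1] t 11.7
blob EDGE [630.5   9.5] 327 [19. 17.] z.009 [ 0.5476 -0.0046  0.009 ] [ 23  35 168]
CELL?  [506.2 161.1] 492 len 0.1112 mid [0.4824 0.1369 0.013 ] axis deg 81.9 ends px [[567.0, 139.0], [445.0, 183.0]]
CELL?  [631.4 177.4] 431 len 0.072 mid [0.4085 0.0348 0.013 ] axis deg 171.8 ends px [[629.0, 142.0], [634.0, 213.0]]
CELL?  [320.5 199.5] 2113 len 0.0672 mid [0.5294 0.2943 0.013 ] axis deg 150.7 ends px [[320.0, 163.0], [320.0, 236.0]]
CELL?  [630.9 252.9] 346 len 0.0655 mid [0.3296 0.0515 0.013 ] axis deg 168.1 ends px [[632.0, 225.0], [630.0, 281.0]]
[0.5342 0.2895 0.1396] 11.7
```

```bash
python3 -m crank '[-0.3,-0.2,0,5,0,0,0, -0.3,-0.2,0,10,0,0,0, -0.3,-0.2,0,13,0,0,0, -0.3,-0.2,0,13.55,0,0,0, -0.3,-0.2,0,13.55,0,0,0, 1,-0.2,0,13.55,0,0,0, 1,-0.2,0,13.55,0,0,0, 1,-0.2,0,13.55,0,0,0]'; python3 -m crank '[1,0,0,0,0,0,0, 1,0,0,0,0,0,0, 1,0,0,-5,0,0,0, 1,0,0,-12,0,0,0, 1,0,0,-12,0,0,0]'; python3 h.py .5677 -.05 .12 82
```

```text
clock: 12.7
eef_pos: [0.5345, 0.2914, 0.0068]
tool_rot: [[0.874, -0.485, 0.004], [-0.485, -0.874, 0.002], [0.002, -0.003, -1.0]]
wrist_force: [-0.3, 0.0, 6.3]
grip_width: 0.28
gripper_force: 59.9
clock: 13.32
eef_pos: [0.5366, 0.2923, 0.1309]
tool_rot: [[0.874, -0.485, 0.01], [-0.485, -0.874, 0.004], [0.007, -0.009, -1.0]]
wrist_force: [-0.4, 0.0, -2.1]
grip_width: 0.284
gripper_force: 59.4
  opt turn [ -0.7   0.6 159. ] j6-> -2.24
  opt turn [ -0.4  -0.5 -21. ] j6-> -2.24
shift cm [19.32 28.42  0.97] turn [ -0.4  -0.5 -21. ] fw [-0.4  0.  -2.1] t 13.3
```

```bash
python3 -m crank '[1,2,3,0,0,0,10, 1,5,7,0,0,0,20, 1,8,11,0,0,0,30, 1,11,16,0,0,0,40, 1,14,20,0,0,0,50, 1,17,24,0,0,0,60, 1,19.3,28.4,0,0,0,70, 1,19.3,28.4,0,0,0,80]'; python3 -m crank '[1,0,0,0,0,0,10, 1,0,0,0,0,0,20, 1,0,0,0,0,0,30, 1,0,0,0,0,0,40, 1,0,0,0,0,0,50, 1,0,0,0,0,0,60, 1,0,0,0,0,0,70, 1,0,0,0,0,0,79]';python3 -m crank '[1,0,0,0,0,0,0, 1,0,0,0,0,0,0]';  python3 - <<'E'
from h import *
f=grab("wrist","b1"); im=f["image"]
g=cv2.GaussianBlur(im,(3,3),0)
print(g[150:215:2,322].tolist())
s=robot.sense();print(s["eef_pos"],s["tool_rot"].round(3).tolist())
E
python3 h.py .5677 -.05 .0365 82
```

```text
clock: 14.32
eef_pos: [0.5633, -0.0548, 0.124]
tool_rot: [[-0.337, -0.942, -0.001], [-0.942, 0.337, -0.001], [0.001, 0.001, -1.0]]
wrist_force: [-1.0, 1.0, -1.6]
grip_width: 0.286
gripper_force: 59.4
clock: 15.32
eef_pos: [0.563, -0.0512, 0.1239]
tool_rot: [[-0.989, 0.145, -0.002], [0.145, 0.989, 0.0], [0.002, 0.0, -1.0]]
wrist_force: [-0.4, -0.2, -1.6]
grip_width: 0.286
gripper_force: 59.4
clock: 15.58
eef_pos: [0.5634, -0.0512, 0.1244]
tool_rot: [[-0.99, 0.138, -0.001], [0.138, 0.99, 0.0], [0.001, 0.0, -1.0]]
wrist_force: [0.2, -0.6, -0.9]
grip_width: 0.284
gripper_force: 59.4
[[151, 144, 138], [122, 118, 115], [73, 55, 26], [76, 57, 24], [140, 115, 53], [161, 135, 68], [159, 134, 69], [147, 122, 60], [68, 60, 50], [59, 53, 52], [60, 55, 52], [63, 57, 55], [62, 56, 55], [56, 53, 50], [97, 96, 96], [163, 164, 171], [162, 164, 171], [161, 163, 170], [160, 162, 169], [161, 163, 170], [160, 160, 168], [162, 163, 170], [164, 166, 172], [160, 161, 168], [162, 163, 170], [160, 163, 169], [162, 164, 170], [162, 164, 171], [161, 164, 170], [99, 99, 99], [60, 57, 54], [60, 58, 54], [76, 77, 76]]
[ 0.56350893 -0.05125904  0.12446541] [[-0.99, 0.138, -0.001], [0.138, 0.99, 0.0], [0.001, 0.0, -1.0]]
  opt turn [ 0.  -0.   0.1] j6-> -0.06
  opt turn [ 1.000e-01  0.000e+00 -1.799e+02] j6-> -0.06
shift cm [-0.4   0.18  8.8 ] turn [ 0.  -0.   0.1] fw [ 0.3  0.1 -0.8] t 15.6
```

Run:
```python
import cv2
for n in("a1","b1"):
    g=cv2.cvtColor(cv2.GaussianBlur(cv2.imread(f"pics/{n}.png"),(3,3),0),cv2.COLOR_BGR2GRAY)
    print(n,g[185:235,323].tolist())
    print(g[185:235,316].tolist())
```

```text
a1 [163, 165, 166, 166, 166, 165, 166, 169, 167, 145, 101, 69, 62, 63, 61, 66, 94, 130, 149, 150, 150, 141, 104, 52, 15, 6, 19, 48, 74, 112, 166, 194, 194, 192, 191, 192, 192, 192, 192, 192, 192, 192, 192, 192, 192, 192, 192, 192, 192, 192]
[164, 166, 166, 166, 165, 165, 167, 170, 171, 162, 129, 88, 66, 62, 66, 89, 127, 150, 152, 152, 151, 129, 78, 29, 8, 9, 25, 51, 74, 113, 167, 193, 193, 193, 192, 192, 191, 191, 192, 193, 193, 193, 192, 192, 192, 192, 192, 192, 192, 193]
b1 [162, 162, 163, 163, 162, 161, 161, 163, 165, 165, 163, 161, 160, 162, 163, 163, 163, 164, 164, 164, 165, 163, 142, 99, 66, 58, 59, 60, 61, 77, 113, 138, 142, 143, 141, 117, 66, 22, 8, 10, 29, 55, 80, 119, 167, 186, 186, 185, 185, 185]
[162, 162, 162, 163, 163, 161, 161, 163, 165, 165, 163, 162, 161, 163, 164, 164, 163, 163, 165, 164, 164, 166, 157, 122, 81, 62, 60, 61, 75, 109, 138, 147, 148, 147, 131, 83, 29, 5, 4, 12, 33, 59, 82, 119, 166, 187, 187, 186, 186, 185]
```

```bash
python3 -m crank '[1,0.7,0.18,4,0,0,0, 1,0.7,0.18,7.5,0,0,0, 1,0.7,0.18,8.5,0,0,0, 1,0.7,0.18,8.5,0,0,0, 1,0.3,0.18,8.5,0,0,0, 1,-0.2,0.18,8.5,0,0,0, 1,-0.6,0.18,8.5,0,0,0, 1,-0.6,0.18,8.5,0,0,0]';  python3 h.py .5697 -.0503 .020 82
```

```text
clock: 16.62
eef_pos: [0.5693, -0.0502, 0.0404]
tool_rot: [[-0.99, 0.14, -0.002], [0.14, 0.99, 0.0], [0.002, -0.0, -1.0]]
wrist_force: [-5.9, 1.0, 3.5]
grip_width: 0.286
gripper_force: 59.8
  opt turn [-0.  -0.1 -0. ] j6-> -0.06
  opt turn [-1.0e-01  0.0e+00  1.8e+02] j6-> -0.06
shift cm [-0.04 -0.    2.04] turn [-0.  -0.1 -0. ] fw [-5.9  1.   3.5] t 16.6
```

```bash
python3 -m crank '[1,0,0,0.6,0,0,0, 1,0,0,1.2,0,0,0, 1,0,0,1.6,0,0,0, 1,0,0,1.75,0,0,0, 1,0,0,1.75,0,0,0]'; python3 -m crank '[1,0,0,0.15,0,0,0, 1,0,0,0.15,0,0,0, 1,0,0,0.15,0,0,0]'
```

```text
clock: 17.25
eef_pos: [0.5687, -0.0501, 0.0228]
tool_rot: [[-0.99, 0.14, -0.002], [0.14, 0.99, 0.0], [0.002, 0.0, -1.0]]
wrist_force: [-7.9, 0.6, 4.9]
grip_width: 0.288
gripper_force: 60.0
clock: 17.62
eef_pos: [0.5688, -0.0501, 0.0228]
tool_rot: [[-0.99, 0.14, -0.002], [0.14, 0.99, 0.0], [0.002, -0.0, -1.0]]
wrist_force: [-10.6, 2.2, 15.3]
grip_width: 0.282
gripper_force: 61.3
```

```bash
python3 -m crank '[1,0,0,-0.15,0,0,0, 1,0.2,0,-0.15,0,0,0, 1,0.35,0,-0.15,0,0,0, 0.1,0.35,0,-0.15,0,0,0, 0.1,0.35,0,-0.15,0,0,0, 0.1,0.35,0,-0.15,0,0,0, 0.1,0.35,0,-5,0,0,0, 0.1,0.35,0,-12,0,0,0]'; python3 -m crank '[-1,0,0,0,0,0,0, -1,0,0,0,0,0,0]'
python3 - <<'E'
from h import *
f=grab("wrist","b3")
s=robot.sense();print(s["eef_pos"],s["tool_rot"].round(3).tolist())
g=cv2.cvtColor(f["image"],cv2.COLOR_RGB2GRAY)
# profile along each seated cell's centre line in bay x
X=np.array([.990,-.140,0])
for n,b in(("bay1",[.5761,.0093,.034]),("bay2",[.5677,-.05,.034])):
    t=np.arange(-44,46,2)
    P=proj(f,np.array(b)+t[:,None]/1000*X)
    print(n,[int(g[int(v),int(u)]) for u,v in P.round()], P[0].round(),P[-1].round())
E
python3 h.py .55 -.35 .14 82
```

```text
clock: 18.62
eef_pos: [0.5654, -0.0497, 0.1331]
tool_rot: [[-0.99, 0.14, -0.003], [0.14, 0.99, 0.001], [0.003, 0.0, -1.0]]
wrist_force: [1.8, -0.3, -0.0]
grip_width: 0.451
gripper_force: 0.0
clock: 18.88
eef_pos: [0.567, -0.05, 0.1334]
tool_rot: [[-0.99, 0.14, 0.001], [0.14, 0.99, -0.0], [-0.001, 0.0, -1.0]]
wrist_force: [-0.4, -0.1, -0.1]
grip_width: 0.858
gripper_force: 0.0
[ 0.56595611 -0.04977315  0.13234545] [[-0.99, 0.14, -0.001], [0.14, 0.99, 0.0], [0.001, 0.0, -1.0]]
bay1 [135, 70, 41, 136, 129, 133, 129, 133, 121, 184, 181, 184, 185, 182, 186, 184, 184, 183, 182, 184, 184, 181, 185, 183, 182, 184, 183, 184, 186, 184, 183, 181, 183, 181, 185, 184, 183, 185, 184, 183, 186, 141, 20, 98, 78] [403. 144.] [395. 250.]
bay2 [143, 61, 55, 137, 131, 131, 132, 137, 122, 187, 183, 182, 181, 184, 184, 183, 185, 185, 183, 185, 185, 183, 184, 182, 183, 185, 186, 183, 184, 184, 185, 184, 182, 183, 184, 183, 184, 184, 182, 182, 184, 142, 56, 73, 105] [323. 144.] [323. 250.]
  opt turn [ 0.  -0.1 -0. ] j6-> -0.06
  opt turn [-1.0e-01 -0.0e+00  1.8e+02] j6-> -0.06
shift cm [ -2.61 -29.95  -0.77] turn [ 0.  -0.1 -0. ] fw [-0.6 -0.3 -0.4] t 18.9
```

Bay 2's profile matches bay 1's, so both cells are seated alike. Now the right side.

```bash
python3 -m crank '[-1,-0.5,-5,0,0,0,0, -1,-1,-11,0,0,0,0, -1,-1.5,-17,0,0,0,0, -1,-2,-23,0,0,0,0, -1,-2.6,-30,-0.8,0,0,0, -1,-2.6,-30,-0.8,0,0,0, -1,-2.6,-30,-0.8,0,0,0]'; python3 parts.py pR
```

```text
clock: 19.8
eef_pos: [0.5493, -0.3503, 0.1393]
tool_rot: [[-0.99, 0.141, -0.002], [0.141, 0.99, 0.003], [0.003, 0.002, -1.0]]
wrist_force: [-0.2, 0.4, 0.5]
grip_width: 0.998
gripper_force: 0.0
blob EDGE [379.  11.] 633 [22. 32.] z.009 [ 0.4155 -0.2876  0.009 ] [109  12 170]
CELL?  [231.  103.5] 2792 len 0.0693 mid [ 0.4675 -0.414   0.013 ] axis deg -44.8 ends px [[254.0, 68.0], [208.0, 139.0]]
blob  [159.5 182.5] 4046 [71. 71.] z.009 [ 0.5227 -0.4928  0.009 ] [104  29 134]
blob  [407.3 171.3] 654 [27.6 28.3] z.009 [ 0.544  -0.2753  0.009 ] [109  12 172]
blob  [277.  231.5] 546 [26.2 24.7] z.009 [ 0.5836 -0.3976  0.009 ] [109  12 172]
blob  [400.3 322.2] 2849 [65.3 58.9] z.009 [ 0.701  -0.2915  0.009 ] [ 40   6 138]
[ 0.5496 -0.3492  0.1396] 19.85
```

View pics/pR.png

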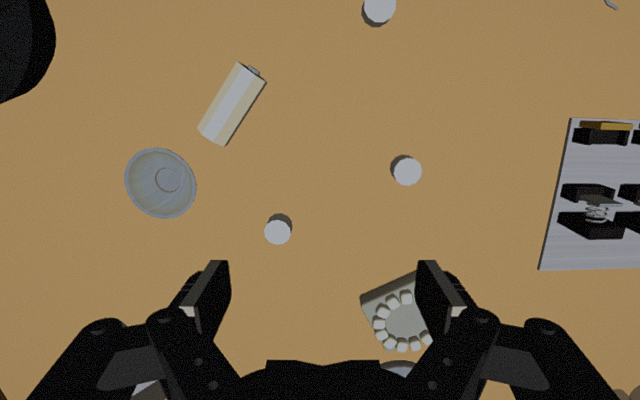

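The view shows the third cell at (231,104) with its nub at the robot-side end (254,70). Pucks are at (379,11), (407,171) and (277,231), and the grey dish at (160,182) is to be left.

```bash
python3 h.py .467 -.412 .004 45.2
```

```text
opt turn [ 0.1 -0.2 36.8] j6-> -0.52
  opt turn [ 2.000e-01  1.000e-01 -1.432e+02] j6-> -0.52
shift cm [ 7.27 -7.4  13.56] turn [ 0.1 -0.2 36.8] fw [-0.5  1.1 -0.8] t 19.9
```

```bash
python3 -m crank '[-0.3,2,-2,0,0,0,10, -0.3,5,-5,2,0,0,20, -0.3,7.3,-7.4,4,0,0,30, -0.3,7.3,-7.4,6,0,0,36.8, -0.3,7.3,-7.4,10,0,0,36.8, -0.3,7.3,-7.4,13,0,0,36.8, -0.3,7.3,-7.4,13.6,0,0,36.8, -0.3,7.3,-7.4,13.6,0,0,36.8]'; python3 -m crank '[1,0,0,0,0,0,0, 1,0,0,0,0,0,0, 1,0,0,0,0,0,0, 1,0,0,0,0,0,0, 1,0,0,0,0,0,0]';  python3 -m crank '[1,0,0,-5,0,0,0, 1,0,0,-11,0,0,0, 1,0,0,-12,0,0,0, 1,0,0,-12,0,0,0]'; python3 h.py .5593 -.1097 .125 82
```

```text
clock: 20.85
eef_pos: [0.4681, -0.4123, 0.0054]
tool_rot: [[-0.71, 0.704, -0.0], [0.704, 0.71, 0.001], [0.001, 0.0, -1.0]]
wrist_force: [0.1, -0.5, 0.2]
grip_width: 0.648
gripper_force: 0.0
clock: 21.48
eef_pos: [0.4689, -0.4147, 0.0072]
tool_rot: [[-0.709, 0.705, 0.003], [0.705, 0.709, -0.002], [-0.003, 0.0, -1.0]]
wrist_force: [0.6, 1.3, 6.2]
grip_width: 0.286
gripper_force: 60.0
clock: 21.98
eef_pos: [0.4682, -0.4143, 0.1262]
tool_rot: [[-0.709, 0.705, 0.002], [0.705, 0.709, -0.002], [-0.002, -0.0, -1.0]]
wrist_force: [0.9, 0.9, -1.2]
grip_width: 0.282
gripper_force: 59.2
  opt turn [ -0.    0.1 -36.8] j6-> -0.04
  opt turn [2.000e-01 1.000e-01 1.432e+02] j6-> -0.04
shift cm [15.02 28.02  0.09] turn [ -0.    0.1 -36.8] fw [ 0.9  0.9 -1.2] t 22.0
```

```bash
python3 -m crank '[1,2,4,0,0,0,-6, 1,4,8,0,0,0,-12, 1,6,12,0,0,0,-18, 1,8,16,0,0,0,-24, 1,11,20,0,0,0,-30, 1,13,24,0,0,0,-36.8, 1,15,28,0,0,0,-36.8, 1,15,28,0,0,0,-36.8]'; python3 -m crank '[1,0,0,0,0,0,0, 1,0,0,0,0,0,0]'
python3 - <<'E'
from h import *
f=grab("wrist","c1")
g=cv2.cvtColor(cv2.GaussianBlur(f["image"],(3,3),0),cv2.COLOR_RGB2GRAY)
print(g[185:235,323].tolist());print(g[185:235,316].tolist())
E
python3 h.py .5593 -.1097 .0385 82
```

```text
clock: 22.98
eef_pos: [0.5575, -0.106, 0.1228]
tool_rot: [[-0.991, 0.135, -0.004], [0.135, 0.991, 0.002], [0.004, 0.001, -1.0]]
wrist_force: [-0.2, -1.3, -1.0]
grip_width: 0.283
gripper_force: 59.3
clock: 23.22
eef_pos: [0.558, -0.1103, 0.1245]
tool_rot: [[-0.99, 0.141, -0.001], [0.141, 0.99, 0.0], [0.001, -0.0, -1.0]]
wrist_force: [0.2, -0.4, -1.8]
grip_width: 0.287
gripper_force: 59.3
[160, 159, 158, 158, 161, 155, 126, 85, 59, 56, 56, 56, 78, 118, 139, 140, 140, 138, 116, 68, 23, 7, 15, 38, 64, 104, 157, 183, 183, 182, 181, 181, 182, 182, 182, 181, 181, 182, 182, 182, 182, 182, 181, 181, 181, 181, 181, 182, 181, 181]
[160, 159, 157, 157, 160, 162, 149, 112, 74, 59, 57, 65, 93, 126, 141, 144, 145, 133, 90, 38, 10, 8, 19, 40, 64, 103, 156, 183, 184, 182, 182, 182, 182, 182, 182, 182, 182, 182, 182, 181, 181, 181, 181, 181, 182, 182, 182, 181, 181, 181]
  opt turn [ 0.  -0.1 -0.1] j6-> -0.16
  opt turn [-1.000e-01 -0.000e+00  1.799e+02] j6-> -0.16
shift cm [-0.11  0.09  8.62] turn [ 0.  -0.1 -0.1] fw [ 0.5 -0.6  0.9] t 23.3
```

```bash
python3 -m crank '[1,0.3,0.1,4,0,0,0, 1,0.3,0.1,7.5,0,0,0, 1,0.3,0.1,8.5,0,0,0, 1,0.3,0.1,8.5,0,0,0, 1,-0.1,0.1,8.5,0,0,0, 1,-0.5,0.1,8.5,0,0,0, 1,-0.9,0.1,8.5,0,0,0, 1,-0.9,0.1,8.5,0,0,0]'; python3 -m crank '[1,0,0,0.6,0,0,0, 1,0,0,1.2,0,0,0, 1,0,0,1.6,0,0,0, 1,0,0,1.75,0,0,0, 1,0,0,1.75,0,0,0]'
```

```text
clock: 24.28
eef_pos: [0.5673, -0.1097, 0.0408]
tool_rot: [[-0.99, 0.14, -0.001], [0.14, 0.99, -0.0], [0.001, -0.001, -1.0]]
wrist_force: [-5.7, 0.1, 2.7]
grip_width: 0.285
gripper_force: 59.7
clock: 24.9
eef_pos: [0.5666, -0.1091, 0.0232]
tool_rot: [[-0.99, 0.14, -0.002], [0.14, 0.99, 0.001], [0.002, 0.0, -1.0]]
wrist_force: [-6.9, 1.0, 3.9]
grip_width: 0.287
gripper_force: 59.9
```

```bash
python3 -m crank '[1,0,0,0.1,0,0,0, 1,0,0,0.1,0,0,0]'; python3 -m crank '[1,0,0,-0.1,0,0,0, 1,0.2,0,-0.1,0,0,0, 1,0.35,0,-0.1,0,0,0, 0.1,0.35,0,-0.1,0,0,0, 0.1,0.35,0,-0.1,0,0,0, 0.1,0.35,0,-0.1,0,0,0, 0.1,0.35,0,-5,0,0,0, 0.1,0.35,0,-12,0,0,0]'; python3 -m crank '[-0.1,0,0,0,0,0,0, -0.1,0,0,0,0,0,0]'
cat > prof.py <<'E'
from h import *
f=grab("wrist","prof")
s=robot.sense();print(s["eef_pos"])
g=cv2.cvtColor(f["image"],cv2.COLOR_RGB2GRAY)
X=np.array([.990,-.140,0])
for n,b in(("bay1",[.5761,.0093,.034]),("bay2",[.5677,-.05,.034]),("bay3",[.5593,-.1097,.034])):
    t=np.arange(-44,46,2)
    P=proj(f,np.array(b)+t[:,None]/1000*X)
    print(n,[int(g[int(v),int(u)]) for u,v in P.round() if 0<=u<639.4 and 0<=v<399], P[0].round())
E
python3 prof.py; python3 h.py .5836 -.3976 .10 82
```

```text
clock: 25.15
eef_pos: [0.5666, -0.1091, 0.0231]
tool_rot: [[-0.99, 0.139, -0.002], [0.139, 0.99, 0.0], [0.002, 0.0, -1.0]]
wrist_force: [-9.2, 2.2, 9.8]
grip_width: 0.284
gripper_force: 60.7
clock: 26.15
eef_pos: [0.5632, -0.1088, 0.1341]
tool_rot: [[-0.99, 0.14, -0.003], [0.14, 0.99, 0.001], [0.003, 0.001, -1.0]]
wrist_force: [0.4, -0.0, 0.3]
grip_width: 0.449
gripper_force: 0.0
clock: 26.4
eef_pos: [0.5648, -0.1092, 0.1344]
tool_rot: [[-0.99, 0.14, 0.001], [0.14, 0.99, -0.0], [-0.001, -0.0, -1.0]]
wrist_force: [-0.4, 0.1, -0.4]
grip_width: 0.548
gripper_force: 0.0
[ 0.56374976 -0.10893669  0.13329173]
bay1 [157, 156, 51, 128, 132, 130, 113, 108, 92, 184, 183, 182, 181, 183, 181, 186, 184, 185, 183, 184, 182, 181, 183, 182, 180, 180, 183, 180, 183, 184, 181, 183, 185, 183, 180, 183, 182, 182, 183, 181, 176, 139, 115, 81, 124] [480. 136.]
bay2 [143, 156, 47, 136, 131, 131, 128, 130, 138, 186, 182, 182, 182, 182, 183, 182, 184, 183, 183, 179, 183, 184, 182, 182, 182, 182, 183, 184, 182, 183, 180, 184, 182, 181, 183, 184, 180, 182, 183, 182, 185, 138, 17, 110, 67] [402. 136.]
bay3 [135, 153, 46, 135, 132, 131, 136, 126, 150, 185, 183, 183, 184, 183, 181, 181, 183, 183, 182, 182, 186, 182, 179, 182, 183, 182, 184, 184, 185, 180, 183, 183, 184, 185, 183, 184, 183, 183, 184, 183, 184, 136, 26, 91, 100] [321. 136.]
  opt turn [ 0.  -0.1 -0. ] j6-> -0.16
  opt turn [-1.0e-01 -0.0e+00  1.8e+02] j6-> -0.16
shift cm [ -6.   -28.31   3.31] turn [ 0.  -0.1 -0. ] fw [-0.4  0.1 -0.1] t 26.4
```

All three cells are seated with identical profiles. Now the pucks, starting with the far-right one.

```bash
cat > pk.py <<'E'
from h import *
def pk(gx,gy,z=.008,ring=.03):
    f=grab("wrist"); h=cv2.cvtColor(cv2.GaussianBlur(f["image"],(3,3),0),cv2.COLOR_RGB2HSV)
    m=(h[...,1]<60)&(h[...,2]>135); out=[]
    for c,s,r in blobs(f,m,100,4000):
        P=ray(f,[r[0]],.018)[0]; q=max(r[1])/min(r[1])
        d=np.hypot(P[0]-gx,P[1]-gy)
        if q<1.35: out.append((d,P,s[4],np.round(r[1],1)))
    out.sort(key=lambda t:t[0])
    for o in out[:3]: print(round(o[0],4),o[1].round(4),o[2],o[3])
    plan(out[0][1][0],out[0][1][1],z,82)
if __name__=="__main__": pk(*map(float,sys.argv[1:]))
E
python3 -m crank '[-0.2,-1,-5,0,0,0,0, -0.2,-2,-11,0,0,0,0, -0.2,-3,-17,0,0,0,0, -0.2,-4,-22,0,0,0,0, -0.2,-5.6,-28.2,2,0,0,0, -0.2,-5.6,-28.2,2,0,0,0, -0.2,-5.6,-28.2,2,0,0,0]'; python3 pk.py .580 -.3956
```

```text
clock: 27.32
eef_pos: [0.5793, -0.3952, 0.1119]
tool_rot: [[-0.99, 0.14, -0.003], [0.14, 0.99, 0.003], [0.003, 0.003, -1.0]]
wrist_force: [0.7, 0.2, 0.2]
grip_width: 0.598
gripper_force: 0.0
0.0004 [ 0.5802 -0.3959  0.018 ] 704 [28. 30.]
0.104 [ 0.5205 -0.4809  0.018 ] 488 [25.3 23.7]
0.1057 [ 0.5214 -0.4835  0.018 ] 1244 [53.9 49.9]
  opt turn [ 0.1 -0.1  0. ] j6-> -0.55
  opt turn [   0.2    0.2 -180. ] j6-> -0.55
shift cm [-0.08 -0.14 10.5 ] turn [ 0.1 -0.1  0. ] fw [-0.3  0.5 -0.4] t 27.4
```

```bash
python3 -m crank '[-0.2,-0.1,-0.1,5,0,0,0, -0.2,-0.1,-0.1,9,0,0,0, -0.2,-0.1,-0.1,10.5,0,0,0, -0.2,-0.1,-0.1,10.5,0,0,0, 1,-0.1,-0.1,10.5,0,0,0, 1,-0.1,-0.1,10.5,0,0,0, 1,-0.1,-0.1,10.5,0,0,0, 1,-0.1,-0.1,10.5,0,0,0]'; python3 -m crank '[1,0,0,-5,0,0,0, 1,0,0,-9,0,0,0, 1,0,0,-9,0,0,0]'; python3 h.py .5635 .1062 .10 82
```

```text
clock: 28.38
eef_pos: [0.5829, -0.3984, 0.0122]
tool_rot: [[-0.99, 0.14, 0.004], [0.14, 0.99, -0.002], [-0.004, -0.002, -1.0]]
wrist_force: [0.1, 1.5, 5.9]
grip_width: 0.238
gripper_force: 58.5
clock: 28.75
eef_pos: [0.5841, -0.3998, 0.1052]
tool_rot: [[-0.99, 0.14, 0.008], [0.14, 0.99, -0.007], [-0.009, -0.005, -1.0]]
wrist_force: [0.9, -0.7, -0.8]
grip_width: 0.236
gripper_force: 58.7
  opt turn [-0.3  0.5 -0. ] j6-> -0.55
  opt turn [  0.8   0.5 180. ] j6-> -0.55
shift cm [ 9.13 49.82  0.17] turn [-0.3  0.5 -0. ] fw [ 0.9 -0.7 -0.8] t 28.8
```

```bash
python3 -m crank '[1,1,6,-1,0,0,0, 1,2,12,-1,0,0,0, 1,4,18,-1,0,0,0, 1,5,24,-1,0,0,0, 1,6,30,-1,0,0,0, 1,7,36,-1,0,0,0, 1,8,42,-1,0,0,0, 1,9.1,48,0,0,0,0]'; python3 -m crank '[1,0,1.8,0,0,0,0, 1,0,1.8,0,0,0,0, 1,0,1.8,0,0,0,0]'
python3 - <<'E'
from h import *
f=grab("wrist","d1"); cv2.imwrite("pics/d1c.png",cv2.resize(f["image"][60:360,190:510,::-1],(640,600)))
E
python3 h.py .5635 .1062 .023 82
```

```text
clock: 29.75
eef_pos: [0.5586, 0.0926, 0.0997]
tool_rot: [[-0.99, 0.14, 0.002], [0.14, 0.99, 0.0], [-0.002, 0.0, -1.0]]
wrist_force: [0.5, 0.3, -0.6]
grip_width: 0.235
gripper_force: 58.8
clock: 30.12
eef_pos: [0.5611, 0.107, 0.0994]
tool_rot: [[-0.99, 0.141, 0.0], [0.141, 0.99, -0.001], [-0.0, -0.001, -1.0]]
wrist_force: [0.1, -0.4, -0.1]
grip_width: 0.233
gripper_force: 58.8
  opt turn [-0.   0.  -0.2] j6-> 0.22
  opt turn [  0.    0.  179.8] j6-> 0.22
shift cm [-0.25 -0.03  7.64] turn [-0.   0.  -0.2] fw [ 0.1 -1.   0.6] t 30.2
```

View pics/d1c.png

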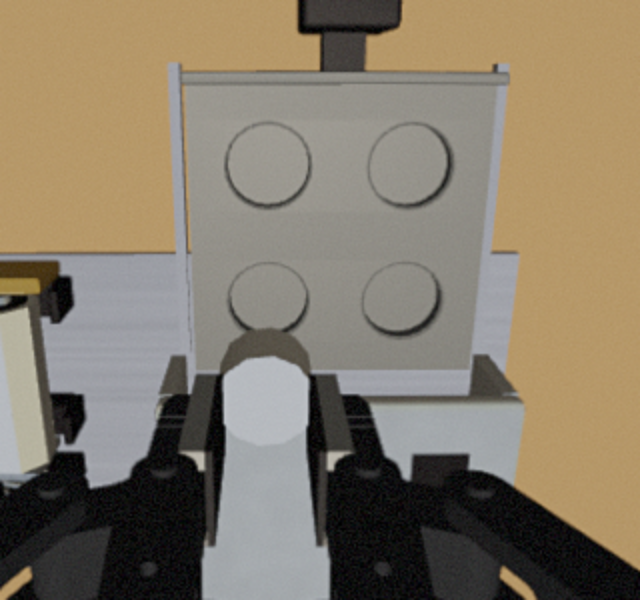

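The puck is held level at (265,400), in line with the far-right well at (268,298). The other wells are at (268,164), (410,164) and (401,298).

Run:
```python
from h import *
f=grab("wrist")
P=ray(f,[[190+268/2,60+164.5/2],[190+410/2,60+164.5/2],[190+268.5/2,60+298/2],[190+401/2,60+298/2]],.016)
print(P.round(4),P.mean(0).round(4))
# held puck top face centre at height TCP+.006
s=robot.sense(); Q=ray(f,[[190+265.5/2,60+400/2]],s["eef_pos"][2]+.006)[0]; print(s["tool_rot"].T@(Q-s["eef_pos"])*1000)
```

```text
[[0.515  0.1141 0.016 ]
 [0.522  0.1633 0.016 ]
 [0.5638 0.1073 0.016 ]
 [0.5709 0.1562 0.016 ]] [0.5429 0.1352 0.016 ]
[ 3.09060931 -0.22655718 -6.00112376]
```

```bash
python3 -m crank '[1,-0.58,0.04,2,0,0,0, 1,-0.58,0.04,5,0,0,0, 1,-0.58,0.04,6.4,0,0,0, 1,-0.58,0.04,7.2,0,0,0, 1,-0.58,0.04,7.7,0,0,0, 1,-0.58,0.04,7.7,0,0,0]'
```

```text
clock: 30.98
eef_pos: [0.5668, 0.1081, 0.0226]
tool_rot: [[-0.99, 0.14, 0.001], [0.14, 0.99, 0.0], [-0.001, 0.0, -1.0]]
wrist_force: [-0.4, 0.1, 1.4]
grip_width: 0.236
gripper_force: 58.8
```

```bash
python3 -m crank '[1,0,-0.12,0,0,0,0, 1,0,-0.12,0.15,0,0,0, 1,0,-0.12,0.15,0,0,0, 0.3,0,-0.12,0.15,0,0,0, 0.3,0,-0.12,0.15,0,0,0, 0.3,0,-0.12,-4,0,0,0, 0.3,0,-0.12,-9,0,0,0, 0.3,0,-0.12,-9,0,0,0]'
cat > tray.py <<'E'
from h import *
f=grab("wrist","tr%.0f"%(robot.sense()["clock"]*10)); h=cv2.cvtColor(cv2.GaussianBlur(f["image"],(3,3),0),cv2.COLOR_RGB2HSV)
m=(h[...,1]<60)&(h[...,2]>155)
for c,s,r in blobs(f,m,150,4000):
    if max(r[1])/min(r[1])<1.35:
        P=ray(f,[r[0]],.027)[0]; print("puck?",np.round(r[0]),s[4],np.round(r[1],1),"at z.027",P.round(4))
E
python3 tray.py; python3 h.py .544 -.274 .10 82
```

```text
clock: 31.98
eef_pos: [0.57, 0.1072, 0.1169]
tool_rot: [[-0.99, 0.14, 0.009], [0.14, 0.99, 0.001], [-0.009, 0.002, -1.0]]
wrist_force: [0.5, 0.5, -0.5]
grip_width: 0.349
gripper_force: 0.0
puck? [344. 122.] 318 [32.1 35.6] at z.027 [0.5136 0.1306 0.027 ]
puck? [321. 126.] 875 [35. 34.] at z.027 [0.5135 0.114  0.027 ]
puck? [321. 194.] 715 [29.  29.7] at z.027 [0.5638 0.107  0.027 ]
  opt turn [ 0.1  0.3 -0. ] j6-> 0.22
  opt turn [ 4.0e-01 -1.0e-01  1.8e+02] j6-> 0.22
shift cm [ -2.91 -38.08   1.42] turn [ 0.1  0.3 -0. ] fw [ 0.7 -0.3 -0.3] t 32.0
```

```bash
python3 -m crank '[-0.2,-1,-6,0,0,0,0, -0.2,-2,-12,0,0,0,0, -0.2,-3,-18,0,0,0,0, -0.2,-3,-24,0,0,0,0, -0.2,-3,-30,0,0,0,0, -0.2,-2.7,-36,0,0,0,0, -0.2,-2.7,-38.2,0.5,0,0,0, -0.2,-2.7,-38.2,0.5,0,0,0]'; python3 -m crank '[-0.2,0,0,0,0,0,0, -0.2,0,0,0,0,0,0]'; python3 pk.py .5416 -.2774
```

```text
clock: 33.02
eef_pos: [0.5384, -0.2755, 0.1054]
tool_rot: [[-0.99, 0.142, -0.002], [0.142, 0.99, 0.002], [0.003, 0.002, -1.0]]
wrist_force: [-0.2, 1.0, 0.7]
grip_width: 0.6
gripper_force: 0.0
clock: 33.28
eef_pos: [0.54, -0.2733, 0.1071]
tool_rot: [[-0.991, 0.137, -0.0], [0.137, 0.991, 0.001], [0.0, 0.001, -1.0]]
wrist_force: [0.3, 0.3, -1.1]
grip_width: 0.602
gripper_force: 0.0
0.0004 [ 0.542  -0.2774  0.018 ] 725 [29. 30.]
0.1292 [ 0.4129 -0.2885  0.018 ] 1103 [37. 36.]
0.2131 [ 0.5218 -0.4896  0.018 ] 2052 [82.9 62.1]
  opt turn [ 0.  -0.   0.1] j6-> -0.44
  opt turn [   0.     0.  -179.9] j6-> -0.44
shift cm [-0.24 -0.36  9.93] turn [ 0.  -0.   0.1] fw [-0.2 -0.6  0.5] t 33.3
```

```bash
python3 -m crank '[-0.2,-0.2,-0.35,5,0,0,0, -0.2,-0.2,-0.35,8.5,0,0,0, -0.2,-0.2,-0.35,9.9,0,0,0, -0.2,-0.2,-0.35,9.9,0,0,0, 1,-0.2,-0.35,9.9,0,0,0, 1,-0.2,-0.35,9.9,0,0,0, 1,-0.2,-0.35,9.9,0,0,0, 1,-0.2,-0.35,9.9,0,0,0]'; python3 -m crank '[1,0,0,-5,0,0,0, 1,0,0,-9,0,0,0, 1,0,0,-9,0,0,0]'; python3 h.py .5708 .156 .10 82
```

```text
clock: 34.33
eef_pos: [0.5427, -0.2797, 0.0105]
tool_rot: [[-0.99, 0.14, 0.003], [0.14, 0.99, -0.002], [-0.004, -0.001, -1.0]]
wrist_force: [-0.2, 0.9, 6.2]
grip_width: 0.239
gripper_force: 58.5
clock: 34.7
eef_pos: [0.5443, -0.281, 0.1032]
tool_rot: [[-0.99, 0.14, 0.008], [0.14, 0.99, -0.005], [-0.009, -0.004, -1.0]]
wrist_force: [1.0, -0.9, -0.6]
grip_width: 0.24
gripper_force: 58.7
  opt turn [-0.2  0.5 -0. ] j6-> -0.44
  opt turn [  0.8   0.4 180. ] j6-> -0.44
shift cm [ 3.49 43.64  0.12] turn [-0.2  0.5 -0. ] fw [ 1.  -0.9 -0.6] t 34.7
```

```bash
cat > held.py <<'E'
from h import *
dz=float(sys.argv[1]); wx,wy=map(float,sys.argv[2:4])
f=grab("wrist"); s=robot.sense(); h=cv2.cvtColor(cv2.GaussianBlur(f["image"],(3,3),0),cv2.COLOR_RGB2HSV)
m=((h[...,1]<60)&(h[...,2]>172)).astype(np.uint8); m[:, :280]=0; m[:,365:]=0; m[:200]=0; m[300:]=0
m=cv2.morphologyEx(m,cv2.MORPH_OPEN,np.ones((5,5)))
c,S,r=max(blobs(f,m,100),key=lambda b:b[1][4]); x0,y0,w,hh,a=S
Q=ray(f,[r[0]],s["eef_pos"][2]+dz)[0]; o=(s["tool_rot"].T@(Q-s["eef_pos"]))*1000
print("held px",np.round(r[0],1),S,"offset tool mm",o.round(1))
T=np.array([wx,wy])-o[0]/1000*s["tool_rot"][:2,0]; print("TCP target",T.round(4)); plan(*T,.018-dz+.009+.001,82)
E
python3 -m crank '[1,0.5,6,-1,0,0,0, 1,1,12,-1,0,0,0, 1,2,18,-1,0,0,0, 1,2,24,-1,0,0,0, 1,3,30,-1,0,0,0, 1,3.5,36,-1,0,0,0, 1,3.5,42,0,0,0,0, 1,3.5,43.6,0,0,0,0]'; python3 -m crank '[1,0,0,0,0,0,0, 1,0,0,0,0,0,0, 1,0,0,0,0,0,0]'; python3 held.py .0075 .5708 .156
```

```text
clock: 35.7
eef_pos: [0.5663, 0.1609, 0.0968]
tool_rot: [[-0.991, 0.135, -0.002], [0.135, 0.991, 0.0], [0.002, -0.0, -1.0]]
wrist_force: [-1.1, -0.4, -0.0]
grip_width: 0.239
gripper_force: 58.9
clock: 36.08
eef_pos: [0.5676, 0.1561, 0.0985]
tool_rot: [[-0.99, 0.142, 0.0], [0.142, 0.99, -0.0], [-0.0, -0.0, -1.0]]
wrist_force: [-0.3, -0.3, 0.6]
grip_width: 0.237
gripper_force: 58.9
held px [322.5 265.5] [ 302  244   42   44 1603] offset tool mm [ 1.  -0.5 -7.5]
TCP target [0.5718 0.1559]
  opt turn [-0.   0.  -0.2] j6-> 0.3
  opt turn [  0.    0.  179.8] j6-> 0.3
shift cm [-0.42  0.02  7.8 ] turn [-0.   0.  -0.2] fw [-0.1  0.4 -0.6] t 36.1
```

```bash
python3 -m crank '[1,-0.42,0,2,0,0,0, 1,-0.42,0,5,0,0,0, 1,-0.42,0,6.4,0,0,0, 1,-0.42,0,7.2,0,0,0, 1,-0.42,0,7.8,0,0,0, 1,-0.42,0,7.8,0,0,0, 1,-0.42,0,7.8,0,0,0]'
```

```text
clock: 37.0
eef_pos: [0.5722, 0.1573, 0.021]
tool_rot: [[-0.99, 0.14, 0.001], [0.14, 0.99, 0.0], [-0.001, 0.0, -1.0]]
wrist_force: [-0.2, -0.1, 0.2]
grip_width: 0.238
gripper_force: 58.9
```

```bash
python3 -m crank '[1,0,-0.12,0,0,0,0, 1,0,-0.12,0.1,0,0,0, 1,0,-0.12,0.1,0,0,0, 0.3,0,-0.12,0.1,0,0,0, 0.3,0,-0.12,0.1,0,0,0, 0.3,0,-0.12,-4,0,0,0, 0.3,0,-0.12,-9,0,0,0, 0.3,0,-0.12,-9,0,0,0]'; python3 tray.py; python3 h.py .4135 -.288 .11 82
```

```text
clock: 38.0
eef_pos: [0.5751, 0.1567, 0.115]
tool_rot: [[-0.99, 0.14, 0.009], [0.14, 0.99, 0.002], [-0.009, 0.003, -1.0]]
wrist_force: [0.7, 0.5, -0.2]
grip_width: 0.355
gripper_force: 0.0
puck? [255. 198.] 720 [29. 30.] at z.027 [0.5638 0.1069 0.027 ]
puck? [321. 197.] 715 [29.  29.7] at z.027 [0.5702 0.1559 0.027 ]
  opt turn [ 0.1  0.3 -0. ] j6-> 0.3
  opt turn [ 4.0e-01 -1.0e-01  1.8e+02] j6-> 0.3
shift cm [  9.63 -46.24   0.14] turn [ 0.1  0.3 -0. ] fw [ 0.4  0.4 -0.4] t 38.0
```

```bash
python3 -m crank '[-0.2,1.2,-6,0,0,0,0, -0.2,2.4,-12,0,0,0,0, -0.2,3.6,-18,0,0,0,0, -0.2,4.8,-24,0,0,0,0, -0.2,6,-30,0,0,0,0, -0.2,7.2,-36,0,0,0,0, -0.2,8.4,-42,0,0,0,0, -0.2,9.6,-46.2,0,0,0,0]'; python3 -m crank '[-0.2,0,0,0,0,0,0, -0.2,0,0,0,0,0,0, -0.2,0,0,0,0,0,0]'; python3 pk.py .4135 -.288
```

```text
clock: 39.05
eef_pos: [0.41, -0.2897, 0.1089]
tool_rot: [[-0.99, 0.142, -0.001], [0.142, 0.99, 0.001], [0.002, 0.001, -1.0]]
wrist_force: [-0.4, -0.3, -0.1]
grip_width: 0.602
gripper_force: 0.0
clock: 39.42
eef_pos: [0.4118, -0.2865, 0.1097]
tool_rot: [[-0.99, 0.138, -0.001], [0.138, 0.99, 0.001], [0.001, 0.001, -1.0]]
wrist_force: [0.3, 0.5, 0.1]
grip_width: 0.602
gripper_force: 0.0
0.0011 [ 0.4129 -0.2889  0.018 ] 716 [28. 30.]
  opt turn [ 0.  -0.   0.1] j6-> -0.6
  opt turn [ 1.000e-01  1.000e-01 -1.799e+02] j6-> -0.6
shift cm [-0.13 -0.22 10.19] turn [ 0.  -0.   0.1] fw [ 0.8  0.3 -0.1] t 39.5
```

```bash
python3 -m crank '[-0.2,-0.1,-0.2,5,0,0,0, -0.2,-0.1,-0.2,8.5,0,0,0, -0.2,-0.1,-0.2,10.2,0,0,0, -0.2,-0.1,-0.2,10.2,0,0,0, 1,-0.1,-0.2,10.2,0,0,0, 1,-0.1,-0.2,10.2,0,0,0, 1,-0.1,-0.2,10.2,0,0,0, 1,-0.1,-0.2,10.2,0,0,0]'; python3 -m crank '[1,0,0,-5,0,0,0, 1,0,0,-9,0,0,0, 1,0,0,-9,0,0,0, 1,0,0,-9,0,0,0]'; python3 h.py .5146 .1138 .10 82
```

```text
clock: 40.48
eef_pos: [0.4136, -0.2906, 0.0097]
tool_rot: [[-0.99, 0.139, 0.002], [0.139, 0.99, -0.001], [-0.003, -0.001, -1.0]]
wrist_force: [-0.6, 1.6, 6.0]
grip_width: 0.241
gripper_force: 58.6
clock: 40.98
eef_pos: [0.4125, -0.2902, 0.0982]
tool_rot: [[-0.99, 0.14, 0.0], [0.14, 0.99, -0.0], [-0.0, -0.0, -1.0]]
wrist_force: [-0.1, 1.4, -0.2]
grip_width: 0.238
gripper_force: 58.7
  opt turn [-0.  0. -0.] j6-> -0.6
  opt turn [  0.   0. 180.] j6-> -0.6
shift cm [-4.46 41.43 -0.19] turn [-0.  0. -0.] fw [-0.1  1.4 -0.2] t 41.0
```

```bash
python3 -m crank '[1,-0.5,6,-1,0,0,0, 1,-1,12,-1,0,0,0, 1,-2,18,-1,0,0,0, 1,-3,24,-1,0,0,0, 1,-3.5,30,-1,0,0,0, 1,-4,36,-1,0,0,0, 1,-4.4,41.4,0,0,0,0, 1,-4.4,41.4,0,0,0,0]'; python3 -m crank '[1,0,0,0,0,0,0, 1,0,0,0,0,0,0, 1,0,0,0,0,0,0]'; python3 held.py .0083 .5146 .1138
```

```text
clock: 41.98
eef_pos: [0.5125, 0.1168, 0.096]
tool_rot: [[-0.991, 0.134, -0.004], [0.134, 0.991, 0.0], [0.004, -0.0, -1.0]]
wrist_force: [0.6, -0.6, 0.2]
grip_width: 0.238
gripper_force: 58.9
clock: 42.35
eef_pos: [0.5139, 0.1124, 0.0983]
tool_rot: [[-0.99, 0.142, -0.0], [0.142, 0.99, -0.0], [0.0, -0.0, -1.0]]
wrist_force: [0.0, 0.2, 0.1]
grip_width: 0.242
gripper_force: 58.9
held px [322.5 266.5] [ 302  246   42   42 1538] offset tool mm [ 1.  -0.5 -8.3]
TCP target [0.5156 0.1137]
  opt turn [ 0.   0.  -0.1] j6-> 0.24
  opt turn [  0.   -0.  179.9] j6-> 0.24
shift cm [-0.14  0.13  7.87] turn [ 0.   0.  -0.1] fw [-0.7 -0.2 -0.6] t 42.4
```

```bash
python3 -m crank '[1,-0.14,0,2,0,0,0, 1,-0.14,0,5,0,0,0, 1,-0.14,0.05,6.4,0,0,0, 1,-0.14,0.05,7.2,0,0,0, 1,-0.14,0.05,7.8,0,0,0, 1,-0.14,0.05,7.85,0,0,0, 1,-0.14,0.05,7.85,0,0,0]'
```

```text
clock: 43.28
eef_pos: [0.5159, 0.114, 0.0204]
tool_rot: [[-0.99, 0.14, 0.001], [0.14, 0.99, 0.0], [-0.001, 0.0, -1.0]]
wrist_force: [0.6, 0.5, -0.7]
grip_width: 0.247
gripper_force: 58.9
```

```bash
python3 -m crank '[1,0,0,0.1,0,0,0, 1,0,0,0.1,0,0,0, 0.3,0,0,0.1,0,0,0, 0.3,0,0,0.1,0,0,0, 0.3,0,0,-4,0,0,0, 0.3,0,0,-9,0,0,0, 0.3,0,0,-9,0,0,0]'; python3 tray.py;  python3 h.py .4776 .402 .11 82; python3 -m crank '[-0.2,1,5,0,0,0,0, -0.2,2,11,0,0,0,0, -0.2,4,17,0,0,0,0, -0.2,6,23,0,0,0,0, -0.2,7.8,28,0,0,0,0, -0.2,7.8,28,0,0,0,0, -0.2,7.8,28,0,0,0,0, -0.2,7.8,28,0,0,0,0]'; python3 pk.py .4776 .402
```

```text
clock: 44.15
eef_pos: [0.5191, 0.1143, 0.1141]
tool_rot: [[-0.99, 0.14, 0.009], [0.14, 0.99, 0.001], [-0.009, 0.002, -1.0]]
wrist_force: [-0.4, 0.6, 0.8]
grip_width: 0.348
gripper_force: 0.0
puck? [321. 198.] 731 [29.5 30.2] at z.027 [0.5147 0.1138 0.027 ]
puck? [322. 257.] 595 [26. 27.] at z.027 [0.5638 0.1069 0.027 ]
puck? [386. 253.] 412 [26.8 19.9] at z.027 [0.568  0.1579 0.027 ]
  opt turn [ 0.1  0.3 -0. ] j6-> 0.24
  opt turn [ 4.0e-01 -1.0e-01  1.8e+02] j6-> 0.24
shift cm [ 7.96 27.94  0.19] turn [ 0.1  0.3 -0. ] fw [-0.3 -0.1 -0.3] t 44.2
clock: 45.2
eef_pos: [0.4773, 0.4004, 0.1092]
tool_rot: [[-0.99, 0.142, -0.001], [0.142, 0.99, -0.001], [0.001, -0.001, -1.0]]
wrist_force: [0.0, 0.3, 0.6]
grip_width: 0.601
gripper_force: 0.0
0.0014 [0.4773 0.4007 0.018 ] 725 [29.7 29.7]
0.1839 [0.4253 0.5783 0.018 ] 481 [24. 21.]
0.232 [0.4322 0.6295 0.018 ] 779 [30. 35.]
  opt turn [-0.  -0.  -0.1] j6-> 0.74
  opt turn [-1.000e-01  1.000e-01  1.799e+02] j6-> 0.74
shift cm [1.000e-02 2.000e-02 1.014e+01] turn [-0.  -0.  -0.1] fw [ 0.2 -0.3 -0.3] t 45.2
```

```bash
python3 -m crank '[-0.2,0,0,5,0,0,0, -0.2,0,0,8.5,0,0,0, -0.2,0,0,10.15,0,0,0, -0.2,0,0,10.15,0,0,0, 1,0,0,10.15,0,0,0, 1,0,0,10.15,0,0,0, 1,0,0,10.15,0,0,0, 1,0,0,10.15,0,0,0]'; python3 -m crank '[1,0,0,-5,0,0,0, 1,0,0,-9,0,0,0, 1,0,0,-9,0,0,0, 1,0,0,-9,0,0,0]'; python3 h.py .5216 .163 .10 82
```

```text
clock: 46.25
eef_pos: [0.4789, 0.403, 0.0105]
tool_rot: [[-0.99, 0.14, 0.004], [0.14, 0.99, 0.002], [-0.003, 0.002, -1.0]]
wrist_force: [0.1, -0.3, 7.3]
grip_width: 0.24
gripper_force: 58.6
clock: 46.75
eef_pos: [0.4772, 0.4021, 0.0982]
tool_rot: [[-0.99, 0.14, 0.0], [0.14, 0.99, 0.0], [-0.0, 0.0, -1.0]]
wrist_force: [-0.1, -0.2, -0.1]
grip_width: 0.239
gripper_force: 58.7
  opt turn [ 0.  0. -0.] j6-> 0.74
  opt turn [  0.  -0. 180.] j6-> 0.74
shift cm [ -7.74 -23.05  -0.18] turn [ 0.  0. -0.] fw [-0.1 -0.2 -0.1] t 46.8
```

```bash
python3 -m crank '[1,-1,-5,-1,0,0,0, 1,-3,-11,-1,0,0,0, 1,-5,-17,-1,0,0,0, 1,-7.7,-23,0,0,0,0, 1,-7.7,-23,0,0,0,0, 1,-7.7,-23,0,0,0,0, 1,-7.7,-23,0,0,0,0, 1,-7.7,-23,0,0,0,0]'; python3 held.py .0078 .5216 .163
```

```text
clock: 47.75
eef_pos: [0.521, 0.165, 0.0983]
tool_rot: [[-0.991, 0.137, -0.0], [0.137, 0.991, 0.0], [0.0, 0.0, -1.0]]
wrist_force: [-0.4, -0.3, 0.3]
grip_width: 0.242
gripper_force: 58.9
held px [322.5 265. ] [ 302  244   42   43 1537] offset tool mm [ 1.6 -0.3 -7.8]
TCP target [0.5231 0.1628]
  opt turn [0.  0.  0.1] j6-> 0.33
  opt turn [  -0.     0.  -179.9] j6-> 0.33
shift cm [-0.23 -0.18  7.81] turn [0.  0.  0.1] fw [ 0.8 -0.2 -0.6] t 47.8
```

```bash
python3 -m crank '[1,-0.22,-0.12,2,0,0,0, 1,-0.22,-0.12,5,0,0,0, 1,-0.22,-0.12,6.4,0,0,0, 1,-0.22,-0.12,7.2,0,0,0, 1,-0.22,-0.12,7.8,0,0,0, 1,-0.22,-0.12,7.8,0,0,0, 1,-0.22,-0.12,7.8,0,0,0]'
```

```text
clock: 48.68
eef_pos: [0.524, 0.1622, 0.0209]
tool_rot: [[-0.99, 0.14, 0.001], [0.14, 0.99, 0.0], [-0.001, 0.0, -1.0]]
wrist_force: [-0.9, -0.0, 0.5]
grip_width: 0.241
gripper_force: 58.9
```

```bash
python3 -m crank '[1,0,0,0.1,0,0,0, 1,0,0,0.1,0,0,0, 0.3,0,0,0.1,0,0,0, 0.3,0,0,0.1,0,0,0, 0.3,0,0,-4,0,0,0, 0.3,0,0,-9,0,0,0, 0.3,0,-4,-13,0,0,0, 0.3,0,-8,-14,0,0,0]'; python3 -m crank '[1,0,0,0,0,0,0, 1,0,0,0,0,0,0, 1,0,0,0,0,0,0]'; python3 tray.py; python3 prof.py
python3 - <<'E'
from h import *
f=grab("wrist","all");g=grab("scene");
# handle top from the wrist view: dark blob, z=.038
h=cv2.cvtColor(f["image"],cv2.COLOR_RGB2HSV)
u,v=proj(f,[.468,.146,.038])[0];print(u,v)
a=f["image"][60:300,130:480,::-1]; b=g["image"][150:330,240:460,::-1]
cv2.imwrite("pics/chk.png",np.hstack([cv2.resize(a,(420,288)),cv2.resize(b,(352,288))]))
E
```

```text
clock: 49.68
eef_pos: [0.5143, 0.0824, 0.1637]
tool_rot: [[-0.99, 0.138, 0.006], [0.138, 0.99, 0.0], [-0.006, 0.001, -1.0]]
wrist_force: [-0.4, -0.2, 0.7]
grip_width: 0.349
gripper_force: 0.0
clock: 50.05
eef_pos: [0.5118, 0.0837, 0.1595]
tool_rot: [[-0.99, 0.139, -0.001], [0.139, 0.99, 0.0], [0.001, 0.0, -1.0]]
wrist_force: [0.2, -0.0, -0.4]
grip_width: -0.0
gripper_force: 0.0
puck? [356. 187.] 518 [24. 25.] at z.027 [0.5149 0.1132 0.027 ]
puck? [412. 188.] 511 [24. 25.] at z.027 [0.5226 0.1617 0.027 ]
puck? [355. 238.] 447 [22. 24.] at z.027 [0.5637 0.1066 0.027 ]
puck? [408. 238.] 439 [21.9 24. ] at z.027 [0.5705 0.1556 0.027 ]
[0.51183414 0.08368757 0.15958974]
bay1 [57, 43, 136, 130, 127, 68, 142, 90, 6, 115, 185, 185, 186, 182, 185, 181, 183, 181, 184, 183, 183, 181, 183, 184, 183, 182, 182, 182, 182, 183, 182, 184, 181, 184, 182, 182, 181, 184, 162, 38, 3, 12, 23, 28, 26] [251. 223.]
bay2 [60, 55, 75, 133, 129, 111, 145, 77, 4, 79, 185, 183, 182, 181, 181, 182, 179, 183, 182, 177, 182, 181, 182, 181, 184, 186, 183, 181, 180, 182, 179, 180, 184, 182, 182, 179, 183, 180, 180, 182, 183, 170, 140, 89, 111] [185. 222.]
bay3 [48, 50, 107, 133, 131, 79, 125, 100, 7, 111, 185, 182, 182, 181, 183, 182, 183, 181, 181, 181, 181, 180, 181, 183, 182, 183, 181, 179, 180, 181, 182, 180, 184, 182, 182, 181, 181, 183, 177, 180, 182, 183, 137, 97, 80] [121. 222.]
391.7655619339547 129.61120850045148
```

View pics/chk.png

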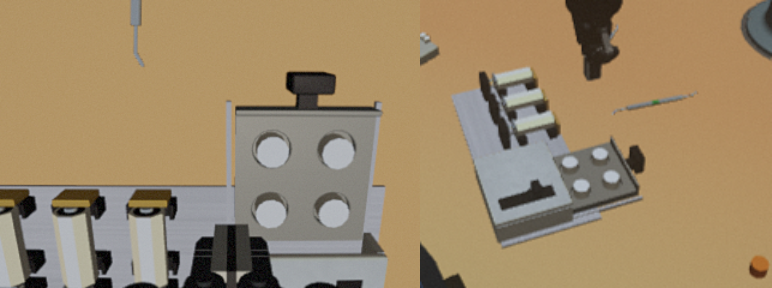

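All four pucks sit down in their wells, ringed by the mouths at (272,149), (337,150), (271,211) and (333,211). The three cells lie flat. The handle is at (312,83), so I'll push it now with shut fingers.

```bash
python3 h.py .4425 .1491 .014 82; python3 -m crank '[1,3,2,0,0,0,0, 1,6,4,0,0,0,0, 1,7.8,5.5,0,0,0,0, 1,7.8,5.5,4,0,0,0, 1,7.8,5.5,9,0,0,0, 1,7.8,5.5,13,0,0,0, 1,7.8,5.5,14.5,0,0,0, 1,7.8,5.5,14.5,0,0,0]'; python3 -m crank '[1,0,0,0,0,0,0, 1,-0.4,0,0,0,0,0, 1,-0.8,0,0,0,0,0, 1,-1.2,0,0,0,0,0]'
```

```text
opt turn [ 0. -0.  0.] j6-> 0.18
  opt turn [ 1.0e-01  0.0e+00 -1.8e+02] j6-> 0.18
shift cm [ 7.78  5.53 14.59] turn [ 0. -0.  0.] fw [-0.4  0.4  0.4] t 50.2
clock: 51.25
eef_pos: [0.4412, 0.1482, 0.014]
tool_rot: [[-0.99, 0.139, -0.003], [0.139, 0.99, -0.001], [0.003, -0.001, -1.0]]
wrist_force: [0.0, -0.6, 0.2]
grip_width: 0.0
gripper_force: 0.0
clock: 51.75
eef_pos: [0.4544, 0.1467, 0.0156]
tool_rot: [[-0.99, 0.14, -0.001], [0.14, 0.99, 0.001], [0.001, 0.001, -1.0]]
wrist_force: [-3.1, 0.9, 0.7]
grip_width: -0.001
gripper_force: 1.3
```

```bash
python3 -m crank '[1,-1,0,0,0,0,0, 1,-2,0,0,0,0,0, 1,-3.2,0,0,0,0,0, 1,-4.4,0,0,0,0,0, 1,-5.6,0,0,0,0,0, 1,-6.8,0,0,0,0,0, 1,-8,0,0,0,0,0, 1,-8.8,0,0,0,0,0]'; python3 -m crank '[1,-0.4,0,0,0,0,0, 1,-0.8,0,0,0,0,0, 1,-1.0,0,0,0,0,0]'
```

```text
clock: 52.75
eef_pos: [0.5427, 0.1341, 0.0153]
tool_rot: [[-0.99, 0.14, 0.0], [0.14, 0.99, 0.0], [-0.0, 0.0, -1.0]]
wrist_force: [-2.8, 1.4, 1.1]
grip_width: 0.002
gripper_force: 1.4
clock: 53.12
eef_pos: [0.5516, 0.1328, 0.0153]
tool_rot: [[-0.99, 0.14, -0.0], [0.14, 0.99, 0.0], [0.0, 0.0, -1.0]]
wrist_force: [-2.4, 1.5, 0.7]
grip_width: 0.001
gripper_force: 1.3
```

```bash
python3 -m crank '[1,-0.3,0,0,0,0,0, 1,-0.6,0,0,0,0,0, 1,-0.9,0,0,0,0,0, 1,-0.9,0,0,0,0,0]'; python3 -m crank '[1,-0.3,0,0,0,0,0, 1,-0.6,0,0,0,0,0, 1,-0.6,0,0,0,0,0]'
```

```text
clock: 53.62
eef_pos: [0.5533, 0.1325, 0.0146]
tool_rot: [[-0.99, 0.138, -0.012], [0.138, 0.99, 0.002], [0.013, 0.0, -1.0]]
wrist_force: [-17.5, 3.5, 14.0]
grip_width: 0.002
gripper_force: 9.0
clock: 54.0
eef_pos: [0.5533, 0.1324, 0.0143]
tool_rot: [[-0.99, 0.137, -0.023], [0.137, 0.991, 0.003], [0.023, 0.0, -1.0]]
wrist_force: [-30.5, 6.2, 26.0]
grip_width: -0.0
gripper_force: 15.8
```

```bash
python3 -m crank '[1,1,0,0,0,0,0, 1,2.5,0,0,0,0,0, 1,2.5,0,-5,0,0,0, 1,2.5,0,-11,0,0,0, 1,0,-3,-17,0,0,0, 1,-3,-6,-19,0,0,0, 1,-5,-6,-19,0,0,0, 1,-5,-6,-19,0,0,0]'; python3 -m crank '[1,0,0,0,0,0,0, 1,0,0,0,0,0,0]'
python3 - <<'E'
from h import *
f=grab("wrist","sw"); print(robot.sense()["eef_pos"])
u,v=proj(f,[.655,.155,.06])[0]; print(u,v); u,v=int(u),int(v)
x0=max(0,min(340,u-150));y0=max(0,min(175,v-110)); print(x0,y0)
cv2.imwrite("pics/swc.png",cv2.resize(f["image"][y0:y0+225,x0:x0+300,::-1],(800,600),interpolation=cv2.INTER_CUBIC))
E
```

```text
clock: 55.0
eef_pos: [0.6098, 0.0632, 0.2059]
tool_rot: [[-0.99, 0.141, 0.004], [0.141, 0.99, -0.001], [-0.004, -0.0, -1.0]]
wrist_force: [0.3, 0.2, -0.5]
grip_width: -0.003
gripper_force: 0.0
clock: 55.25
eef_pos: [0.6066, 0.0648, 0.2049]
tool_rot: [[-0.99, 0.139, -0.001], [0.139, 0.99, -0.0], [0.001, -0.0, -1.0]]
wrist_force: [0.5, -0.5, -0.2]
grip_width: 0.001
gripper_force: 0.0
[0.60672027 0.0648347  0.20499969]
422.91781480771266 220.0296075522263
272 110
```

View pics/swc.png

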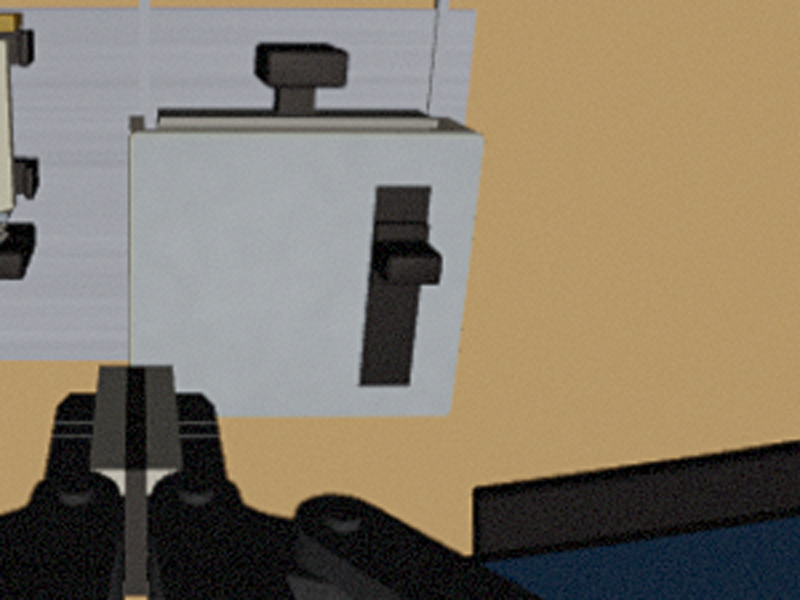

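The view shows the tray home, with its rim at the hood edge (300,120). The switch grip's top face is at (412,269) in the crop, near the robot side of its travel.

Run:
```python
from h import *
f=grab("wrist")
P=ray(f,[[272+412/2.667,110+269/2.667],[272+412/2.667,110+256/2.667],[272+412/2.667,110+283/2.667]],.070); print("switch",P.round(4))
Q=ray(f,[[272+403/2.667,110+186/2.667],[272+385/2.667,110+385/2.667]],.048); print("slot",Q.round(4))
c=P[0]; t=c-np.array([.990,-.140,0])*.026
print(t.round(4)); plan(t[0],t[1],.056,82)
```

```text
switch [[0.6422 0.156  0.07  ]
 [0.6375 0.1562 0.07  ]
 [0.6474 0.1558 0.07  ]]
slot [[0.6187 0.1604 0.048 ]
 [0.6977 0.15   0.048 ]]
[0.6165 0.1596 0.07  ]
  opt turn [-0. -0.  0.] j6-> 0.14
  opt turn [ 1.0e-01 -0.0e+00 -1.8e+02] j6-> 0.14
shift cm [ 0.35  9.52 14.91] turn [-0. -0.  0.] fw [-0.6  0.  -0.6] t 55.4
```

```bash
python3 -m crank '[1,0.3,4,2,0,0,0, 1,0.35,9.5,4,0,0,0, 1,0.35,9.5,8,0,0,0, 1,0.35,9.5,12,0,0,0, 1,0.35,9.5,14.6,0,0,0, 1,0.35,9.5,14.8,0,0,0, 1,0.35,9.5,14.8,0,0,0]'; python3 -m crank '[1,-0.5,0,0,0,0,0, 1,-1,0,0,0,0,0, 1,-1.5,0,0,0,0,0, 1,-2,0,0,0,0,0, 1,-2.5,0,0,0,0,0, 1,-3,0,0,0,0,0, 1,-3.4,0,0,0,0,0]'; python3 -m crank '[1,-0.3,0,0,0,0,0, 1,-0.6,0,0,0,0,0, 1,-0.6,0,0,0,0,0]'
```

```text
clock: 56.22
eef_pos: [0.6178, 0.1591, 0.0583]
tool_rot: [[-0.99, 0.139, 0.001], [0.139, 0.99, 0.0], [-0.001, 0.0, -1.0]]
wrist_force: [0.4, 0.1, 0.5]
grip_width: 0.001
gripper_force: 0.0
clock: 57.1
eef_pos: [0.6514, 0.1541, 0.0572]
tool_rot: [[-0.99, 0.14, -0.0], [0.14, 0.99, 0.0], [0.0, 0.0, -1.0]]
wrist_force: [-1.3, 1.5, 0.5]
grip_width: 0.0
gripper_force: 0.8
clock: 57.48
eef_pos: [0.6535, 0.1538, 0.0571]
tool_rot: [[-0.99, 0.139, -0.007], [0.139, 0.99, 0.001], [0.007, -0.0, -1.0]]
wrist_force: [-8.9, 0.9, 6.8]
grip_width: -0.005
gripper_force: 5.1
```

```bash
python3 -m crank '[1,-0.3,0,0,0,0,0, 1,-0.4,0,0,0,0,0, 1,-0.4,0,0,0,0,0]'; python3 -m crank '[1,1,0,0,0,0,0, 1,2.5,0,0,0,0,0, 1,2.5,0,-5,0,0,0, 1,2.5,-3,-10,0,0,0, 1,2.5,-9,-15,0,0,0, 1,2.5,-9,-15,0,0,0, 1,2.5,-9,-15,0,0,0]'
python3 - <<'E'
from h import *
f=grab("wrist","end"); print(robot.sense()["eef_pos"])
g=cv2.cvtColor(f["image"],cv2.COLOR_RGB2GRAY)
# bright-ish lower top-face edge: print darkness along grip line at z=.070
for t in range(-10,60,3):
    p=np.array([.6422,.156,.070])+np.array([.990,-.140,0])*t/1000
    u,v=proj(f,p)[0].round().astype(int); print(t,g[v,u],end="; ")
print()
# hue of pucks/cells on the bench (top view): count pale round blobs left
o=grab("top");h=cv2.cvtColor(o["image"],cv2.COLOR_RGB2HSV)
m=(h[...,1]<75)&(h[...,2]>125); m[:,:130]=0;m[:,480:]=0;m[:130]=0;m[280:]=0
for c,s,r in blobs(o,m,10,2500): print(c.round(1),s[4],ray(o,[c],.03)[0].round(3))
E
python3 prof.py
```

```text
clock: 57.85
eef_pos: [0.6537, 0.1537, 0.057]
tool_rot: [[-0.99, 0.138, -0.013], [0.138, 0.99, 0.001], [0.013, -0.0, -1.0]]
wrist_force: [-19.9, 1.8, 14.7]
grip_width: -0.002
gripper_force: 9.7
clock: 58.72
eef_pos: [0.6245, 0.0665, 0.2078]
tool_rot: [[-0.99, 0.141, 0.002], [0.141, 0.99, 0.0], [-0.002, 0.001, -1.0]]
wrist_force: [-0.1, 0.2, -0.3]
grip_width: 0.003
gripper_force: 0.0
[0.62368131 0.06742885 0.20635758]
-10 50; -7 49; -4 45; -1 45; 2 48; 5 40; 8 36; 11 17; 14 42; 17 43; 20 6; 23 6; 26 49; 29 43; 32 33; 35 20; 38 34; 41 32; 44 45; 47 179; 50 170; 53 168; 56 167; 59 157; 
[167.9 144.8] 214 [0.71  0.483 0.03 ]
[408.8 151.1] 15 [ 0.715 -0.286  0.03 ]
[415.  153.5] 10 [ 0.708 -0.306  0.03 ]
[333.1 168.1] 298 [ 0.651 -0.045  0.03 ]
[346.3 177.3] 18 [ 0.622 -0.087  0.03 ]
[316.  188.9] 123 [0.582 0.008 0.03 ]
[335.  192.9] 430 [ 0.571 -0.052  0.03 ]
[256.8 188.6] 23 [0.577 0.194 0.03 ]
[353.1 196. ] 154 [ 0.563 -0.11   0.03 ]
[0.62282809 0.06819985 0.205211  ]
bay1 [157, 158, 159, 131, 134, 133, 118, 135, 189, 188, 186, 185, 187, 186, 183, 185, 187, 186, 187, 186, 183, 185, 187, 186, 186, 186, 184, 187, 184, 186, 186, 185, 186, 185, 189, 187, 188, 184, 187, 166, 138, 148, 124, 135, 39] [254.  92.]
bay2 [153, 157, 156, 134, 136, 129, 123, 125, 189, 186, 186, 185, 185, 186, 185, 183, 187, 184, 186, 187, 185, 188, 185, 185, 187, 185, 189, 186, 185, 187, 186, 187, 183, 185, 187, 186, 187, 185, 189, 171, 143, 164, 97, 130, 44] [190.  93.]
bay3 [156, 156, 162, 143, 132, 131, 115, 133, 187, 188, 186, 185, 185, 185, 186, 185, 185, 186, 183, 184, 185, 183, 186, 186, 186, 187, 186, 186, 185, 185, 186, 185, 185, 186, 184, 185, 187, 186, 186, 183, 137, 162, 100, 125, 27] [129.  94.]
```

```bash
python3 -c "
from cell import robot
print(robot.job_done())"
```

```text
the job is handed in; nothing more can be done
None
```

The job is handed in at about 59 s of the 210 s allowed: three cells seated on their terminals, four pucks in separate wells, then the tray pushed home and the switch pushed fully on, each until it hit its stop.

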